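Turn a backplane board over into the soldering frame

TASK

The circuit board on the rest block lies with its components up; it has to go into the aluminium soldering frame with its components down, so that its solder side can be worked on. Lift it, turn it over (the slotted black rack will hold it on end while you change your grip), hook one end under the frame's lip with the board still sloping, then lower the other end gently, without letting it fall, until the board lies flat on both supports inside the end stop, square to the frame with its sides level with the frame's sides. Either end of the board may go under the lip; let go of it and leave the other things on the bench where they are.

Things in the scene. Friction and masses are not known exactly. Their poses are not given: they have to be found in the camera images.
- board_center (a point): Centre (half-way through the thickness) of the loose circuit board: a stiff green plate 160 mm long (its x), 56 mm wide (y), 5 mm thick (z), about 0.12 kg. +z is the component side: black chips, a white connector, metal cans, up to 10 mm tall. Starts with +z up, long axis roughly along the rest block's x. It can be pinched across its width by the long side edges, at any tool slope.
- board: The same board as a whole; origin at the centre of its solder side (-z face), 2.5 mm from the centre point. The components all stand within 40 mm of the centre along x and 23 mm along y: the last 40 mm at each end, the long side edges and the solder side are bare and flat.
- board_end_a (a point): Middle of the board's end edge at its +x end, half-way through the thickness, 80 mm from the centre.
- board_end_b (a point): Middle of the board's end edge at its -x end, half-way through the thickness, 80 mm from the centre.
- rest: Fixed block under the board at the start, aluminium with a black rubber top: 110 mm (x) by 36 mm (y), 75 mm high, so that the board overhangs it by about 10 mm on each long side. Origin at the centre of its underside, on the bench.
- rack_slot (a point): Middle of the slot's floor in the fixed black rack, 47 mm above the bench; z up. The slot runs along y (56 mm, ends open), 9 mm wide in x; walls to 26 mm above this point, then a mouth flaring to 24 mm wide at 37 mm. A board stood on end in it, width along y, stays up by itself, leaning up to 10 degrees. Rack foot 110 (x) by 70 (y), 12 mm high.
- frame_seat (a point): Where the centre of the seated board must be, in the fixed aluminium soldering frame, 82.5 mm above the bench. Its x runs from the end stop to the lip, y across, z up. The frame is 56 mm wide, like the board. Two supports, tops 2.5 mm below this point, carry the board's ends (x beyond +-68 mm); between them it is open down to the base, 72.5 mm below this point.
- frame_lip (a point): Middle of the lip's lower inner edge, 73 mm from the seat point along the frame's x and 9.5 mm above it. The lip is 4 mm thick and reaches 10 mm further in +x to the end wall's inner face (at x = 83 mm from the seat point); 12 mm of clear height between support and lip. The end wall is 9 mm thick.
- frame_stop (a point): Middle of the top inner edge of the low end stop at the other end of the frame, 83 mm from the seat point in -x and 5.5 mm above it; 9 mm thick. The board so has about 3 mm play at each end, and gets under the lip only when sloping.
- screwdriver: Bystander: a screwdriver lying on the bench. Origin under its middle. Leave it.
- spool: Bystander: a grey spool, 56 mm across and 40 mm high. Origin at the centre of its underside. Leave it.
- jar: Bystander: a small jar, 52 mm across and 55 mm high. Origin at the centre of its underside. Leave it.
- meter: Bystander: a grey hand multimeter lying on its back, 150 x 75 x 32 mm. Origin at the centre of its underside. Leave it.
Things that resemble listed ones, but are neither listed nor needed, are in the scene too. Of the things that look like the board, the larger one is meant. What is shaped like the part that bears frame_seat but purple is not meant.

How it is judged:
By the outcome, as a careful person would: the job done as asked, in the order asked, and still so for the second after the job is handed in, with the robot touching nothing.
It also fails if it takes over 64 s, if anything falls off the work surface, if the arm or the gripper's body presses on something with over 40 N, if the wrist force passes 120 N, or if a joint passes its speed limit or range.

ROBOT

A 7-joint arm with a two-finger parallel gripper is mounted at the origin on the work surface. World frame = base frame: x ahead of the robot, y to its left, z up, the work surface at z = 0. Lengths are in m, angles in rad, forces in N, time in s.
With the tool pointing down it reaches from about 0.425 to 0.875 m from the base axis. Payload 4.7 kg.
Tool frame: the origin (TCP) lies on the centre line of the jaws, within the pads' length; the fingertips stand 14 mm ahead of it and the grasp point (between the pads) lies 5 mm behind it; z points along the fingers, y is the direction in which the jaws open and shut (so a half turn about z gives the same grasp; the last joint's range is limited). The gripper opens to 87 mm and grips with 3 to 60 N. Pads are 19 mm wide; open, the fingers measure 117 mm over their backs; the gripper's body (75 mm by 190 mm) begins 51 mm behind the grasp point.
Start: joints at [1.143, 0.321, -0.07, 1.45, 0.023, 1.371, -0.057], TCP at [0.278, -0.588, 0.237] pointing down, gripper open.
Joint ranges: [-2.86, 2.86], [-0.3, 2.09], [-1.38, 1.24], [0.06, 2.45], [-1.56, 4.7], [0.09, 2.05], [-2.69, 2.69]. Speed limits (rad/s): [2.57, 2.57, 3.14, 3.14, 3.14, 3.14, 3.14].

INTERFACE

Orientations are given as a rotation vector (axis times angle).
In Python, from bench import ctrl, optics, models gives the robot as it stands. The module is installed in compiled form; this text tells all that it offers.
- The arm moves only by the tool arm_command, never from a script. Its argument "motion" is a list of rows, each a list of 3 entries, a list of its own where there are three numbers: the shift along the tool's x, y, z in mm, then the turn, a rotation vector about the tool's x, y, z in degrees, then the closure, from 0 (fully open) to 1 (shut). In form: [[[x, y, z], [ax, ay, az], claw], ...]. A call has 1 to 8 rows; each row shifts and turns the commanded pose from where the row before left it, along the tool's axes as they then stand; what a row does not reach is not made up. A row lasts 1/12 s, in which the tool goes at most 41.7 mm and 7.16 degrees, less where a joint would pass 70% of its speed; a pose out of reach is approached as far as the arm can. A call with a gripper value outside its range is refused whole. The fingers move at their own pace and stop on an object; "force" is the grip in N (left out, the last holds). Time passes only in rows, so rows that do not move let the fingers close. It gives the time, the measured TCP pose, the force and the opening at its end, in the units of the state.
- ctrl.get_state(): the state, without advancing time (a new reading comes with each control period).
- optics.get_image(name): name is "side" or "top" or "wrist"; returns (picture, depth): 400x640x3 uint8, blue, green, red; 400x640 float32, m along the optical axis (not along the pixel's ray), 0 where there is no reading.
- optics.camera_model(name): a dict with "fovy" (degrees; the focal length in pixels is half the picture's height over the tangent of half this angle, whatever the lens; pixels are square), "cx", "cy" (the principal point, pixels), "rvec" (rotation vector, rad) and "tvec" (3), from world to camera coordinates, as OpenCV has them; the wrist camera has in their place "mount" (4x4, takes a point from camera to tool coordinates, whose origin is the TCP and whose axes are the flange's). Camera axes: x right, y down, z forward; pixel columns grow to the right and rows downward; lengths in m; the calibration is good to about 2 mm. The wrist camera is an equidistant fisheye: a pixel r from the principal point sees the ray r / f radians off the axis. A picture is of the moment at which its call begins: read the wrist's pose just before it. camera_model takes no time and is no camera call.
- ctrl.close_job(): hands the job in, once; it reports no verdict.
Trained networks look in the newest picture that a camera, given by its name, has taken for a name from the list of things; names that differ only in an ending like _2 or _b are one class to them, and where a whole thing is asked for, a point or a joint stands for the part that bears it (a point fixed in the world has none). Each returns a list of dicts, best first, with "conf" (0 to 1); they miss things now and then, are a little off and sometimes report something else, mostly with a low value. They report only what shows in the picture. A call takes as long as a camera call. They do not tell look-alikes from the thing itself.
- models.search_frame(camera, target): "location" ([x, y, z] in m, in the coordinates of the camera as it stood for that picture, good to about 4 mm: the middle of the surface that is visible of it).
- models.silhouettes(camera, target): "pixels" (400x640 bool, what is visible of it).
The state is a dict: "time": time; "joint_positions": joint angles; "qd": joint speeds; "joint_torque": joint torques, N m; "position": TCP position; "tool_rot": TCP orientation; "ft_force": force on the tool from outside, world axes, zero at the start; "torque": the same for the moment, N m; "grip_width": opening from 0.0 (shut) to 1.0 (fully open).
Only numpy, scipy, OpenCV 4.12 (cv2) and the standard library are available. Lean on these libraries where they do the work, as an engineer would, in place of code of your own. Each camera call takes 0.05 s, during which the arm holds its last target.

## Working session

There is one attempt and no reset: what is moved stays moved. The work goes in short steps, Python scripts to look and compute and a tool call to move; the robot and the scene stay as the last step left them, time stands still between calls to the robot, and variables do not carry over. Pictures are saved under pics/ and viewed, and the job is handed in when it is done.

Besides the shell and the picture viewer there is one more tool, called after "Emit:" as a command line: name --argument value ..., lists and objects as JSON in quotes. arm_command: Moves the arm, as the interface text tells. Its arguments: {"type":"object","properties":{"motion":{"type":"array","items":{"type":"array"}},"force":{"type":"number"}},"required":["motion"]}

```bash
ls; mkdir -p pics; cat > h.py <<'E'
import numpy as np, cv2
from scipy.spatial.transform import Rotation as R
from bench import ctrl, optics, models
def w2c(n):
    m=optics.camera_model(n); return R.from_rotvec(np.array(m['rvec']).ravel()).as_matrix(), np.array(m['tvec']).ravel(), m
def foc(m): return 200/np.tan(np.radians(m['fovy'])/2)
def c2w(n,p):
    Rm,t,m=w2c(n); return (np.asarray(p)-t)@Rm
def px2w(n,u,v,d):
    Rm,t,m=w2c(n); f=foc(m); u=np.asarray(u,float);v=np.asarray(v,float)
    pc=np.stack([(u-m['cx'])/f*d,(v-m['cy'])/f*d,d*np.ones_like(u)],-1); return c2w(n,pc)
def w2px(n,p):
    Rm,t,m=w2c(n); c=np.asarray(p)@Rm.T+t; f=foc(m); return c[...,0]/c[...,2]*f+m['cx'],c[...,1]/c[...,2]*f+m['cy']
def T(s=None):
    s=s or ctrl.get_state(); M=np.eye(4); M[:3,:3]=R.from_rotvec(s['tool_rot']).as_matrix(); M[:3,3]=s['position']; return M
E
python3 - <<'E'
from h import *
print(ctrl.get_state())
for n in ['side','top','wrist']:
    print(n,optics.camera_model(n))
    b,d=optics.get_image(n); cv2.imwrite(f'pics/{n}0.png',b); np.savez(f'{n}0.npz',b=b,d=d)
E
```

```text
pics
{'time': 0.0, 'joint_positions': array([ 1.14307879,  0.32182529, -0.07009822,  1.45167431,  0.02258601,
        1.37076966, -0.05686428]), 'qd': array([-0.00023818, -0.00129571, -0.00114265, -0.00209427,  0.0022087 ,
        0.00122781, -0.00108425]), 'joint_torque': array([-1.32998812e-04, -4.91281128e+01, -4.03564554e-01, -3.12526238e+01,
       -6.36726804e-02,  4.35681792e-02,  1.72794994e-04]), 'position': array([ 0.2776757 , -0.58713057,  0.23546043]), 'tool_rot': array([-3.06344130e+00, -6.88091462e-01,  7.70309581e-04]), 'ft_force': array([0.76098642, 0.00094118, 0.14060787]), 'torque': array([ 0.0133011 ,  0.04065526, -0.08756223]), 'grip_width': 1.0030637101213853}
side {'fovy': 46.57862871733924, 'cx': 316.61439742607297, 'cy': 202.53470946697954, 'rvec': array([ 2.38407364, -0.3662004 ,  0.15585044]), 'tvec': array([-0.55160551,  0.1646301 ,  1.48006276])}
top {'fovy': 54.74344311935086, 'cx': 325.3927133353538, 'cy': 204.00581982835993, 'rvec': array([ 2.08247502, -2.13903764,  0.21779202]), 'tvec': array([0.02073021, 0.58801619, 1.05890654])}
wrist {'fovy': 65.70646984690485, 'cx': 317.39966684652705, 'cy': 202.34281301269422, 'mount': array([[ 4.81495124e-04, -9.59592853e-01, -2.81391764e-01,
         7.76157815e-02],
       [ 9.99999833e-01,  5.51987245e-04, -1.71248693e-04,
        -3.86088080e-04],
       [ 3.19653687e-04, -2.81391634e-01,  9.59592958e-01,
        -1.47123994e-01],
       [ 0.00000000e+00,  0.00000000e+00,  0.00000000e+00,
         1.00000000e+00]])}
```

View pics/side0.png

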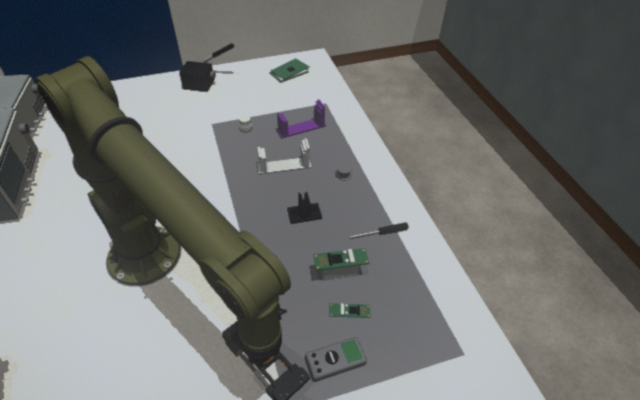

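View pics/top0.png

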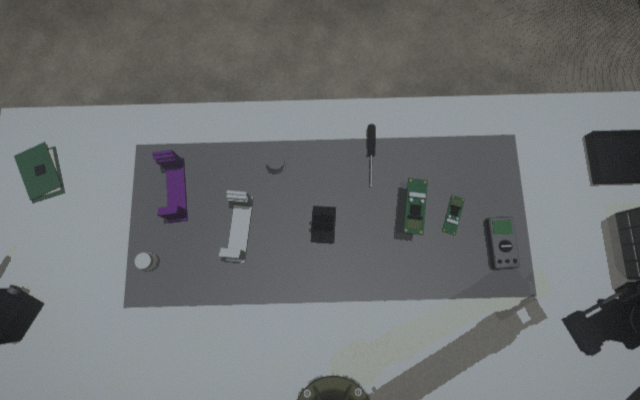

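View pics/wrist0.png

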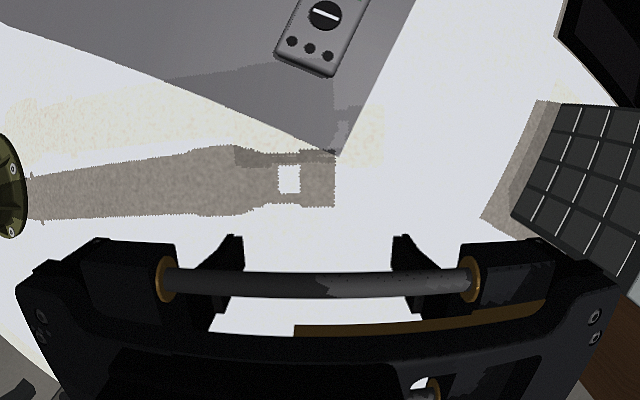

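```bash
python3 - <<'E'
from h import *
# crops
z={n:np.load(f'{n}0.npz') for n in ['side','top']}
def crop(n,x0,y0,x1,y1,s): return cv2.resize(z[n]['b'][y0:y1,x0:x1],None,fx=s,fy=s,interpolation=cv2.INTER_CUBIC)
a=crop('top',200,170,480,270,2.8);b=crop('side',240,130,420,330,2.5)
cv2.imwrite('pics/c1.png',a);cv2.imwrite('pics/c2.png',b)
optics.get_image('top')
for t in ['board','rest','rack_slot','frame_seat','frame_lip','frame_stop','board_end_a','board_end_b','board_center']:
    try:
        for r in models.search_frame('top',t)[:4]:
            p=c2w('top',r['location']); print(t,round(r['conf'],2),p.round(3),np.round(w2px('top',p)))
    except Exception as e: print(t,e)
E
```

```text
board 0.96 [ 0.566 -0.252  0.079] [416. 208.]
board 0.96 [ 0.556 -0.381  0.003] [453. 215.]
rest 0.32 [ 0.566 -0.252  0.08 ] [416. 208.]
rack_slot 0.64 [0.523 0.011 0.007] [324. 229.]
frame_seat 0.92 [0.666 0.458 0.013] [177. 186.]
frame_seat 0.59 [0.535 0.263 0.012] [240. 227.]
frame_lip 0.75 [ 0.57  -0.246  0.083] [414. 207.]
frame_lip 0.66 [0.67  0.459 0.011] [177. 185.]
frame_lip 0.56 [0.538 0.261 0.012] [241. 226.]
frame_stop 0.76 [0.67  0.455 0.01 ] [178. 186.]
frame_stop 0.67 [0.535 0.26  0.007] [241. 227.]
board_end_a 0.95 [ 0.568 -0.248  0.083] [415. 207.]
board_end_a 0.61 [ 0.555 -0.382  0.005] [454. 215.]
board_end_b 0.95 [ 0.568 -0.248  0.083] [415. 207.]
board_end_b 0.61 [ 0.555 -0.382  0.005] [454. 215.]
board_center 0.97 [ 0.567 -0.248  0.077] [414. 208.]
board_center 0.77 [ 0.558 -0.382  0.003] [453. 214.]
```

View pics/c1.png

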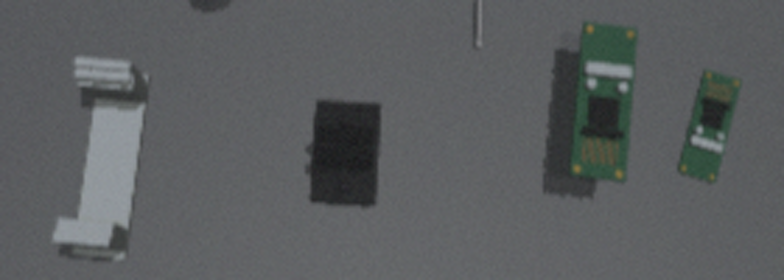

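View pics/c2.png

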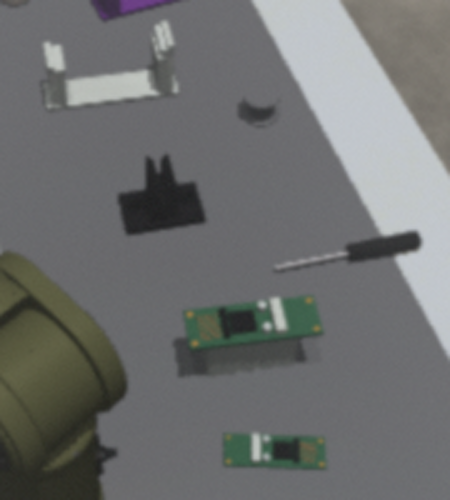

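```bash
python3 - <<'E'
from h import *
for n in ['top','side']:
    z=np.load(f'{n}0.npz'); d=z['d']; v,u=np.mgrid[:400,:640]
    W=px2w(n,u,v,d); ok=d>0
    def reg(x0,x1,y0,y1,z0,z1):
        return W[ok&(W[...,0]>x0)&(W[...,0]<x1)&(W[...,1]>y0)&(W[...,1]<y1)&(W[...,2]>z0)&(W[...,2]<z1)]
    m=reg(.4,.7,-.1,0.2-.1,-.02,.02); print(n,'bench z',np.median(m[:,2]))
    def rect(P,s):
        if len(P)<5: print(s,len(P)); return
        r=cv2.minAreaRect(P[:,:2].astype(np.float32)); print(s,len(P),np.round(r[0],4),np.round(r[1],4),round(r[2],1),'z',np.percentile(P[:,2],[5,50,95]).round(4))
    b=reg(.45,.68,-.33,-.18,.065,.1); rect(b,'board')
    rect(reg(.45,.6,-.06,.08,.03,.1),'rackwall'); rect(reg(.45,.6,-.06,.08,.006,.025),'rackfoot')
    f=reg(.42,.68,.17,.34,.06,.12); rect(f,'frame top'); 
    c=f[:,0].mean(); rect(f[f[:,0]>.55],'far');rect(f[f[:,0]<.52],'near')
    rect(reg(.42,.68,.17,.34,.004,.03),'frame base')
E
```

```text
top bench z 0.0021506601999290178
board 1108 [ 0.5717 -0.2504] [0.0567 0.1601] 81.2 z [0.0775 0.0815 0.0911]
rackwall 306 [0.5355 0.0133] [0.061  0.0646] 43.1 z [0.0375 0.075  0.0854]
rackfoot 576 [0.5269 0.0079] [0.1324 0.1454] 89.1 z [0.0074 0.0127 0.0169]
frame top 444 [0.5316 0.2649] [0.0573 0.1844] 83.1 z [0.0674 0.0849 0.104 ]
far 245 [0.6108 0.2547] [0.0561 0.0247] 82.9 z [0.0642 0.096  0.1046]
near 199 [0.4521 0.2745] [0.0573 0.0243] 83.2 z [0.0697 0.0818 0.0907]
frame base 1512 [0.5499 0.2552] [0.2594 0.1697] 0.1 z [0.0042 0.0091 0.0146]
side bench z 0.000555062712844837
board 885 [ 0.5725 -0.2529] [0.0608 0.1602] 81.1 z [0.0751 0.08   0.0889]
rackwall 272 [0.5379 0.009 ] [0.0628 0.068 ] 41.4 z [0.0315 0.0598 0.0841]
rackfoot 347 [0.5263 0.0136] [0.1283 0.1424] 87.9 z [0.0067 0.0115 0.0213]
frame top 233 [0.5327 0.2614] [0.0674 0.1845] 83.1 z [0.065  0.0816 0.1015]
far 132 [0.6118 0.2496] [0.0629 0.0247] 83.2 z [0.0651 0.0899 0.1038]
near 101 [0.453  0.2711] [0.0674 0.024 ] 82.7 z [0.065  0.0795 0.0884]
frame base 611 [0.5485 0.2553] [0.1681 0.2575] 89.4 z [0.0043 0.008  0.0182]
```

```bash
cat >> h.py <<'E'
def pose(p,yaw,phi,grasp=True):
    """p = grasp point (5mm behind TCP) if grasp"""
    y=np.radians(yaw);f=np.radians(phi); h=np.array([np.cos(y),np.sin(y),0]);Z=np.array([0,0,1.])
    z=-np.cos(f)*Z+np.sin(f)*h; x=np.cos(f)*h+np.sin(f)*Z; M=np.eye(4); M[:3,0]=x;M[:3,1]=np.cross(z,x);M[:3,2]=z
    M[:3,3]=np.asarray(p)+(0.005*z if grasp else 0); return M
def plan(Tt,n,claw,T0=None,dp=1,da=1):
    T0=T() if T0 is None else T0; rows=[];C=T0.copy()
    from scipy.spatial.transform import Slerp
    dr=R.from_matrix(T0[:3,:3].T@Tt[:3,:3]).as_rotvec()
    for i in range(1,n+1):
        s=i/n; G=np.eye(4); G[:3,3]=T0[:3,3]*(1-s)+Tt[:3,3]*s; G[:3,:3]=T0[:3,:3]@R.from_rotvec(dr*s).as_matrix()
        D=np.linalg.inv(C)@G; sh=np.round(D[:3,3]*1000,dp); a=np.round(np.degrees(R.from_matrix(D[:3,:3]).as_rotvec()),da)
        rows.append([sh.tolist(),a.tolist(),claw]); E=np.eye(4);E[:3,3]=sh/1000;E[:3,:3]=R.from_rotvec(np.radians(a)).as_matrix(); C=C@E
    for k in range(0,n,8): print(str(rows[k:k+8]).replace('-0.0,','0,').replace('-0.0]','0]').replace('.0,',',').replace('.0]',']'))
    return C
def info(s=None):
    s=s or ctrl.get_state(); M=T(s); z=M[:3,2]; x=M[:3,0]; yv=-M[:3,1]
    print('t',round(s['time'],2),'tcp',np.round(s['position'],4),'grasp',np.round(M[:3,3]-.005*z,4),'yaw',round(np.degrees(np.arctan2(-yv[0],yv[1])),2),'phi',round(np.degrees(np.arctan2(M[2,0],-M[2,2])),2),'roll',round(np.degrees(yv[2]),2),'q',np.round(s['joint_positions'],3),'F',np.round(s['ft_force'],1),'w',round(s['grip_width'],3))
E
python3 - <<'E'
from h import *
info(); plan(pose([.572-.02,-.2515+.003,.205],-8.8,0),12,0)
E
```

```text
t 0.65 tcp [ 0.2779 -0.5876  0.2366] grasp [ 0.2779 -0.5876  0.2416] yaw 25.31 phi -0.0 roll -0.01 q [ 1.143  0.321 -0.07   1.45   0.023  1.371 -0.057] F [ 0.5  1.3 -0.1] w 1.001
[[[32.7, -15.8, 3], [0, 0, 2.8], 0], [[32, -17.3, 3.1], [0, 0, 2.9], 0], [[31, -19, 3], [0, 0, 2.8], 0], [[30, -20.4, 3.1], [0, 0, 2.9], 0], [[29, -22, 3], [0, 0, 2.8], 0], [[27.8, -23.3, 3.1], [0, 0, 2.9], 0], [[26.7, -24.7, 3], [0, 0, 2.8], 0], [[25.4, -26, 3.1], [0, 0, 2.8], 0]]
[[[24.1, -27.2, 3], [0, 0, 2.9], 0], [[22.7, -28.3, 3.1], [0, 0, 2.8], 0], [[21.3, -29.5, 3], [0, 0, 2.9], 0], [[19.7, -30.5, 3.1], [0, 0, 2.8], 0]]
```

Candidates for the board in the top picture:
- (416,206): 160×57 mm at z≈0.08, on the rest block.
- (453,215): a small green board lying on the bench.
- (40,170): a green box off the mat.

I choose (416,206), the larger one, 75 mm up on the block. The crop c1 confirms it.

For the frame I choose the aluminium one at (238,228), not the purple one at (172,187). Its taller double-edged lip is at the far end, (237,197).

Emit:
arm_command --motion '[[[32.7,-15.8,3],[0,0,2.8],0],[[32,-17.3,3],[0,0,2.9],0],[[31,-19,3],[0,0,2.8],0],[[30,-20.4,3],[0,0,2.9],0],[[29,-22,3],[0,0,2.8],0],[[27.8,-23.3,3],[0,0,2.9],0],[[26.7,-24.7,3],[0,0,2.8],0],[[25.4,-26,3],[0,0,2.8],0]]'

```text
time: 1.32
position: [0.4616, -0.3601, 0.2128]
tool_rot: [3.14, 0.068, 0.001]
ft_force: [0.7, 0.4, -0.2]
grip_width: 1.003
```

Emit:
arm_command --motion '[[[24,-27,3],[0,0,2.9],0],[[22.7,-28.3,3],[0,0,2.8],0],[[21.3,-29.5,3],[0,0,2.9],0],[[19.7,-30.5,3],[0,0,2.8],0],[[0,0,0],[0,0,0],0],[[0,0,0],[0,0,0],0]]'

```text
time: 1.82
position: [0.5534, -0.2454, 0.2004]
tool_rot: [-3.132, 0.231, -0.0]
ft_force: [-1.2, -1.0, -0.2]
grip_width: 1.002
```

```bash
python3 - <<'E'
from h import *
info(); M=T(); b,d=optics.get_image('wrist'); np.savez('w1.npz',b=b,d=d,M=M); cv2.imwrite('pics/w1.png',b)
E
```

```text
t 1.82 tcp [ 0.5534 -0.2454  0.2004] grasp [ 0.5534 -0.2454  0.2054] yaw -8.43 phi -0.0 roll 0.06 q [ 0.603  0.259 -0.272  1.609  0.071  1.283 -1.398] F [-1.2 -1.  -0.2] w 1.002
```

View pics/w1.png

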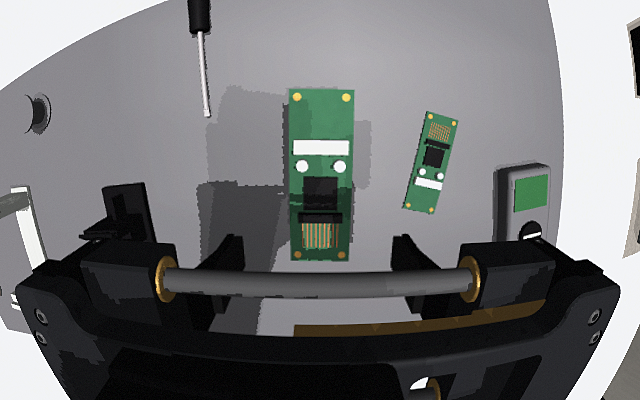

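```bash
cat >> h.py <<'E'
def wcloud(b,d,M):
    m=optics.camera_model('wrist'); f=foc(m); v,u=np.mgrid[:400,:640]; x=u-m['cx'];y=v-m['cy']; r=np.hypot(x,y)+1e-9; th=r/f
    k=np.tan(th)/r; P=np.stack([x*k*d,y*k*d,d,np.ones_like(d)],-1)
    W=P@(M@np.array(m['mount'])).T; return W[...,:3],d>0
def rect(P,s):
    if len(P)<5: print(s,len(P)); return
    r=cv2.minAreaRect(P[:,:2].astype(np.float32)); print(s,len(P),np.round(r[0],4),np.round(r[1],4),round(r[2],2),'z',np.percentile(P[:,2],[5,50,95]).round(4)); return r
E
python3 - <<'E'
from h import *
z=np.load('w1.npz'); W,ok=wcloud(z['b'],z['d'],z['M']); b=z['b'].astype(int)
g=ok&(b[...,1]>b[...,2]+25)&(b[...,1]>b[...,0]+15)
def bx(x0,x1,y0,y1,z0,z1,m=ok): return W[m&(W[...,0]>x0)&(W[...,0]<x1)&(W[...,1]>y0)&(W[...,1]<y1)&(W[...,2]>z0)&(W[...,2]<z1)]
rect(bx(.45,.7,-.33,-.18,.06,.12),'board'); P=bx(.45,.7,-.33,-.18,.06,.12,g);rect(P,'green')
# robust edges: project on axis
a=np.radians(-8.6);e=np.array([np.cos(a),np.sin(a)]);
Q=bx(.45,.7,-.33,-.18,.06,.12); s=Q[:,:2]@e; t=Q[:,:2]@[-e[1],e[0]]; print(np.percentile(s,[.3,99.7]),np.percentile(t,[1,99]),)
# edge slope
mids=[]
for lo in np.arange(s.min()+.005,s.max()-.01,.01):
    k=(s>lo)&(s<lo+.01); mids.append((lo+.005,(np.percentile(t[k],2)+np.percentile(t[k],98))/2,np.ptp(t[k])))
mids=np.array(mids); c=np.polyfit(mids[:,0],mids[:,1],1); print('yaw',-8.6+np.degrees(np.arctan(c[0]))); print(mids[:,2].round(4))
sm=np.percentile(s,[.3,99.7]).mean(); tm=np.polyval(c,sm); print('centre',sm*e+tm*np.array([-e[1],e[0]]))
rect(bx(.3,.8,-.1,.1,-.02,.02),'bench')
E
```

```text
board 10739 [ 0.5727 -0.2503] [0.057  0.1605] 81.12 z [0.0779 0.0792 0.0888]
green 6396 [ 0.5722 -0.2501] [0.0558 0.1597] 80.85 z [0.0778 0.0789 0.0801]
[0.52429419 0.68296537] [-0.18919901 -0.13431553]
yaw -8.937973563320323
[0.056  0.0553 0.0555 0.0558 0.0552 0.0552 0.0551 0.0554 0.0557 0.0555
 0.0558 0.0556 0.0553 0.0569 0.0558]
centre [ 0.57266974 -0.25010091]
bench 25080 [0.5735 0.    ] [0.2   0.453] 90.0 z [-0.0011  0.0002  0.0091]
```

```bash
python3 - <<'E'
from h import *
C=plan(pose([.5725,-.2502,.135],-8.95,-20),6,0)
plan(pose([.5725,-.2502,.0775],-8.95,-20),4,0,C)
E
```

```text
[[[3.1, -0.2, 11.7], [0, -3.3, 0], 0], [[3.8, -0.1, 11.5], [0, -3.4, 0.1], 0], [[4.5, -0.2, 11.2], [0, -3.3, 0], 0], [[5.1, -0.2, 11], [0.1, -3.3, 0.1], 0], [[5.8, -0.1, 10.6], [0, -3.3, 0], 0], [[6.3, -0.2, 10.3], [0, -3.4, 0.1], 0]]
[[[4.9, 0, 13.5], [0, 0, 0], 0], [[4.9, 0, 13.5], [0, 0, 0], 0], [[5, 0, 13.6], [0, 0, 0], 0], [[4.9, 0, 13.5], [0, 0, 0], 0]]
```

Emit:
arm_command --motion '[[[3.1,0,11.7],[0,-3.3,0.1],0],[[3.8,0,11.5],[0,-3.4,0.1],0],[[4.5,-0.2,11.2],[0,-3.3,0.1],0],[[5.1,-0.2,11],[0,-3.3,0.1],0],[[5.8,-0.2,10.6],[0,-3.3,0],0],[[6.3,-0.2,10.3],[0,-3.4,0.1],0],[[0,0,0],[0,0,0],0]]'

```text
time: 2.45
position: [0.5693, -0.252, 0.1252]
tool_rot: [-3.053, 0.25, 0.552]
ft_force: [-1.0, 0.5, -1.1]
grip_width: 0.997
```

```bash
python3 - <<'E'
from h import *
info()
plan(pose([.5725,-.2502,.0775],-8.95,-20),5,0)
E
```

```text
t 2.45 tcp [ 0.5693 -0.252   0.1252] grasp [ 0.571  -0.2523  0.1299] yaw -9.37 phi -20.48 roll -0.01 q [ 0.496  0.609 -0.236  1.325  0.174  1.58  -1.487] F [-1.   0.5 -1.1] w 0.997
[[[3.9, -0.5, 9.7], [0, 0.1, -0.1], 0], [[3.8, -0.4, 9.8], [-0.1, 0.1, -0.1], 0], [[3.9, -0.5, 9.7], [0, 0.1, 0], 0], [[3.8, -0.5, 9.8], [0, 0.1, -0.1], 0], [[3.8, -0.4, 9.7], [0, 0.1, -0.1], 0]]
```

Emit:
arm_command --motion '[[[3.9,-0.4,9.7],[0,0.1,-0.1],0],[[3.8,-0.4,9.8],[0,0.1,0],0],[[3.9,-0.4,9.7],[0,0,0],0],[[3.8,-0.4,9.8],[0,0.1,-0.1],0],[[3.8,-0.4,9.7],[0,0,0],0],[[0,0,0],[0,0,0],0],[[0,0,0],[0,0,0],0]]'

```text
time: 3.03
position: [0.5718, -0.249, 0.0777]
tool_rot: [-3.059, 0.243, 0.533]
ft_force: [-0.7, 0.5, -0.3]
grip_width: 0.998
```

```bash
python3 - <<'E'
from h import *
info();info()
E
```

```text
t 3.03 tcp [ 0.5718 -0.249   0.0777] grasp [ 0.5734 -0.2493  0.0824] yaw -9.09 phi -19.76 roll -0.01 q [ 0.494  0.642 -0.236  1.371  0.182  1.49  -1.497] F [-0.7  0.5 -0.3] w 0.998
t 3.03 tcp [ 0.5718 -0.249   0.0777] grasp [ 0.5734 -0.2493  0.0824] yaw -9.09 phi -19.76 roll -0.01 q [ 0.494  0.642 -0.236  1.371  0.182  1.49  -1.497] F [-0.7  0.5 -0.3] w 0.998
```

Emit:
arm_command --motion '[[[1.5,0,4.5],[0,0,0],0],[[0,0,0],[0,0,0],0.5],[[0,0,0],[0,0,0],0.8],[[0,0,0],[0,0,0],1],[[0,0,0],[0,0,0],1],[[0,0,0],[0,0,0],1],[[0,0,0],[0,0,0],1],[[0,0,0],[0,0,0],1]]' --force 25

```text
time: 3.7
position: [0.5724, -0.2495, 0.0736]
tool_rot: [-3.06, 0.244, 0.531]
ft_force: [0.2, 0.2, 0.1]
grip_width: 0.637
```

```bash
python3 - <<'E'
from h import *
info()
M=T(); G=pose([0,0,0],-8.95,-20,False); 
U=M.copy();U[2,3]+=.12; plan(U,5,1)
E
```

```text
t 3.7 tcp [ 0.5724 -0.2495  0.0736] grasp [ 0.574  -0.2497  0.0783] yaw -9.1 phi -19.68 roll -0.04 q [ 0.494  0.646 -0.235  1.373  0.183  1.483 -1.498] F [0.2 0.2 0.1] w 0.637
[[[-8.1, 0, -22.6], [0, 0, 0], 1], [[-8.1, 0, -22.6], [0, 0, 0], 1], [[-8, 0, -22.6], [0, 0, 0], 1], [[-8.1, 0.1, -22.6], [0, 0, 0], 1], [[-8.1, 0, -22.6], [0, 0, 0], 1]]
```

Emit:
arm_command --motion '[[[-4,0,-11],[0,0,0],1],[[-8,0,-22.6],[0,0,0],1],[[-8,0,-22.6],[0,0,0],1],[[-8,0,-22.6],[0,0,0],1],[[-8,0,-22.6],[0,0,0],1],[[-8,0,-22.6],[0,0,0],1],[[0,0,0],[0,0,0],1]]'

```text
time: 4.28
position: [0.5748, -0.2496, 0.2112]
tool_rot: [-3.064, 0.244, 0.518]
ft_force: [-0.1, 0.3, 0.1]
grip_width: 0.637
```

```bash
python3 - <<'E'
from h import *
info(); M=T(); b,d=optics.get_image('wrist'); np.savez('w2.npz',b=b,d=d,M=M); cv2.imwrite('pics/w2.png',b)
b,d=optics.get_image('top'); np.savez('top2.npz',b=b,d=d)
E
```

```text
t 4.28 tcp [ 0.5748 -0.2496  0.2112] grasp [ 0.5765 -0.2499  0.2159] yaw -9.09 phi -19.2 roll -0.1 q [ 0.493  0.547 -0.243  1.238  0.163  1.705 -1.473] F [-0.1  0.3  0.1] w 0.637
```

View pics/w2.png

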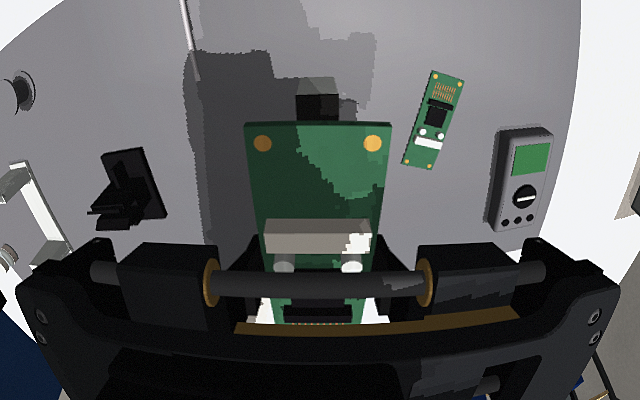

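```bash
python3 - <<'E'
from h import *
v,u=np.mgrid[:400,:640]
S={}
for n,f in [('top','top0'),('side','side0')]:
    z=np.load(f+'.npz'); S[f]=(px2w(n,u,v,z['d']),z['d']>0,z['b'].astype(int))
for f in ['w1','w2']:
    z=np.load(f+'.npz'); W,ok=wcloud(z['b'],z['d'],z['M']); S[f]=(W,ok,z['b'].astype(int))
for f,(W,ok,b) in S.items():
    dark=b.max(-1)<48
    m=ok&(W[...,0]>.42)&(W[...,0]<.62)&(W[...,1]>-.08)&(W[...,1]<.10)
    A=W[m&dark&(W[...,2]>.004)&(W[...,2]<.02)]; 
    rect(A,f+' foot'); 
    B=W[m&(W[...,2]>.077)&(W[...,2]<.1)]; rect(B,f+' top')
    B=W[m&(W[...,2]>.03)&(W[...,2]<.1)]; rect(B,f+' walls')
    np.save(f+'_rack.npy',B)
z=np.load('top0.npz');cv2.imwrite('pics/c3.png',cv2.convertScaleAbs(cv2.resize(z['b'][195:255,295:350],None,fx=10,fy=10,interpolation=cv2.INTER_CUBIC),alpha=2.5))
z=np.load('w2.npz');cv2.imwrite('pics/c4.png',cv2.convertScaleAbs(cv2.resize(z['b'][135:240,70:180],None,fx=5.5,fy=5.5,interpolation=cv2.INTER_CUBIC),alpha=2.5))
E
```

```text
top0 foot 433 [0.5373 0.015 ] [0.0669 0.107 ] 85.05 z [0.0097 0.0131 0.017 ]
top0 top 125 [0.536  0.0133] [0.0546 0.0327] 83.63 z [0.0776 0.0823 0.0859]
top0 walls 306 [0.5355 0.0133] [0.061  0.0646] 43.14 z [0.0375 0.075  0.0854]
side0 foot 264 [0.5363 0.0064] [0.07   0.1044] 85.38 z [0.0063 0.0115 0.017 ]
side0 top 63 [0.5369 0.0093] [0.0584 0.0325] 88.26 z [0.0776 0.0814 0.0854]
side0 walls 272 [0.5379 0.009 ] [0.0628 0.068 ] 41.41 z [0.0315 0.0598 0.0841]
w1 foot 1407 [0.5517 0.0115] [0.0705 0.0825] 85.23 z [0.0065 0.011  0.0175]
w1 top 142 [0.5499 0.0122] [0.0566 0.008 ] 86.89 z [0.0791 0.082  0.0834]
w1 walls 1160 [0.555  0.0054] [0.0645 0.0446] 63.02 z [0.032  0.0518 0.0823]
w2 foot 1695 [0.5383 0.0124] [0.0697 0.1095] 85.18 z [0.0061 0.011  0.0171]
w2 top 341 [0.5374 0.014 ] [0.0584 0.0318] 84.31 z [0.0776 0.0815 0.0835]
w2 walls 2050 [0.5377 0.0135] [0.0645 0.0673] 41.85 z [0.033  0.0628 0.0823]
```

View pics/c3.png

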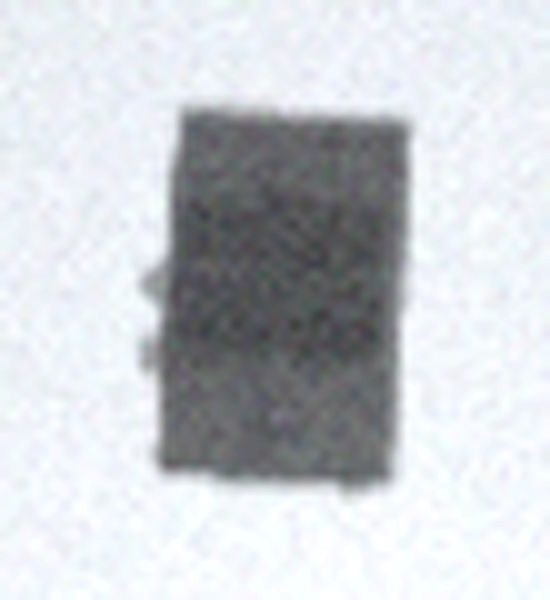

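View pics/c4.png

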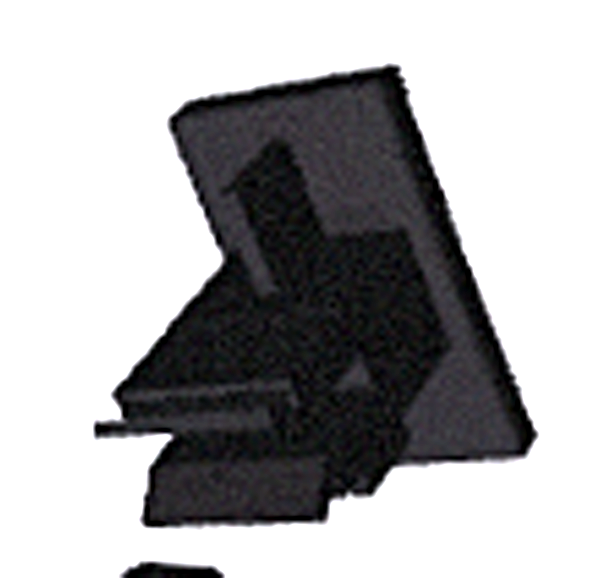

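```bash
python3 - <<'E'
from h import *
z=np.load('w2.npz'); W,ok=wcloud(z['b'],z['d'],z['M']); b=z['b'].astype(int); M=z['M']
g=ok&(b[...,1]>b[...,2]+20)&(b[...,1]>b[...,0]+8)&(W[...,2]>.18)&(W[...,2]<.25)
P=W[g]; L=(P-M[:3,3])@M[:3,:3]; print(len(P)); 
c=P.mean(0); u,s,vt=np.linalg.svd(P-c,full_matrices=False); n=vt[2]*np.sign(vt[2,2]); 
print('plane n',n,'tilt along heading deg',np.degrees(np.arctan2(n[0],n[2])), 'side',np.degrees(np.arctan2(n[1],n[2])))
Bx=np.degrees(np.arctan2(-n[0]*np.cos(np.radians(-9))-n[1]*np.sin(np.radians(-9)),n[2])); print('slope up',Bx)
h=np.array([np.cos(np.radians(-9)),np.sin(np.radians(-9))]); G=M[:3,3]-.005*M[:3,2]
s=(P[:,:2]-G[:2])@h; print('far end rel grasp',np.percentile(s,99.7)); t=(P[:,:2]-G[:2])@[-h[1],h[0]]; k=s>.045; print(np.percentile(t[k],[1,99]))
info()
plan(pose([.5375,.0135,.225],-4.9,70.5),14,1)
E
```

```text
13824
plane n [-0.00744901  0.00133238  0.99997137] tilt along heading deg -0.42680142767253515 side 0.07634176972042886
slope up 0.43348881070713663
far end rel grasp 0.07849697935830705
[-0.02695389  0.02750305]
t 4.38 tcp [ 0.5733 -0.2492  0.2062] grasp [ 0.5749 -0.2495  0.211 ] yaw -9.08 phi -19.54 roll -0.03 q [ 0.493  0.55  -0.243  1.244  0.163  1.701 -1.473] F [-0.1  0.3 -2.5] w 0.635
[[[-5.3, -18.1, 0.6], [0.1, 6.4, -0.3], 1], [[-5.2, -18.2, 0], [0.2, 6.5, -0.3], 1], [[-5, -18.2, -0.5], [0.1, 6.4, -0.3], 1], [[-4.9, -18.3, -1.1], [0.2, 6.4, -0.3], 1], [[-4.7, -18.2, -1.5], [0.1, 6.4, -0.3], 1], [[-4.4, -18.3, -2], [0.2, 6.5, -0.3], 1], [[-4, -18.3, -2.4], [0.1, 6.4, -0.3], 1], [[-3.6, -18.4, -2.7], [0.2, 6.4, -0.3], 1]]
[[[-3.2, -18.3, -3.2], [0.1, 6.5, -0.3], 1], [[-2.8, -18.4, -3.4], [0.1, 6.4, -0.3], 1], [[-2.3, -18.4, -3.6], [0.2, 6.4, -0.3], 1], [[-1.7, -18.5, -3.9], [0.1, 6.4, -0.3], 1], [[-1.2, -18.4, -3.9], [0.2, 6.5, -0.3], 1], [[-0.7, -18.5, -4], [0.1, 6.4, -0.3], 1]]
```

Emit:
arm_command --motion '[[[-5.3,-18.1,0.6],[0.1,6.4,-0.3],1],[[-5.2,-18.2,0],[0.2,6.5,-0.3],1],[[-5,-18.2,-0.5],[0.1,6.4,-0.3],1],[[-4.9,-18.3,-1.1],[0.2,6.4,-0.3],1],[[-4.7,-18.2,-1.5],[0.1,6.4,-0.3],1],[[-4.4,-18.3,-2],[0.2,6.5,-0.3],1],[[-4,-18.3,-2.4],[0.1,6.4,-0.3],1],[[-3.6,-18.4,-2.7],[0.2,6.4,-0.3],1]]'

```text
time: 5.05
position: [0.5534, -0.0986, 0.2135]
tool_rot: [2.999, -0.181, 0.858]
ft_force: [1.2, 1.8, -2.2]
grip_width: 0.638
```

Emit:
arm_command --motion '[[[-3.2,-18.3,-3.2],[0.1,6.5,-0.3],1],[[-2.8,-18.4,-3.4],[0.1,6.4,-0.3],1],[[-2.3,-18.4,-3.6],[0.2,6.4,-0.3],1],[[-1.7,-18.5,-3.9],[0.1,6.4,-0.3],1],[[-1.2,-18.4,-3.9],[0.2,6.5,-0.3],1],[[-0.7,-18.5,-4],[0.1,6.4,-0.3],1],[[0,0,0],[0,0,0],1],[[0,0,0],[0,0,0],1]]'

```text
time: 5.72
position: [0.5696, -0.0682, 0.2055]
tool_rot: [2.75, -0.186, 1.303]
ft_force: [0.6, -0.2, -1.6]
grip_width: 0.638
```

```bash
python3 - <<'E'
from h import *
info(); M=T(); b,d=optics.get_image('wrist'); np.savez('w3.npz',b=b,d=d,M=M); cv2.imwrite('pics/w3.png',b)
b,d=optics.get_image('side'); np.savez('side3.npz',b=b,d=d); cv2.imwrite('pics/s3.png',cv2.resize(b[80:320,180:440],None,fx=3,fy=3)[:600])
info()
E
```

```text
t 5.72 tcp [ 0.5696 -0.0682  0.2055] grasp [ 0.5658 -0.0675  0.2087] yaw -8.61 phi 50.86 roll -1.81 q [ 0.228 -0.3   -0.22   2.414  0.52   0.164 -2.194] F [ 0.6 -0.2 -1.6] w 0.638
t 5.82 tcp [ 0.5706 -0.0686  0.2071] grasp [ 0.5667 -0.0679  0.2102] yaw -8.7 phi 51.0 roll -1.73 q [ 0.229 -0.3   -0.219  2.413  0.519  0.164 -2.195] F [ 0.4 -0.3 -1.8] w 0.635
```

View pics/w3.png

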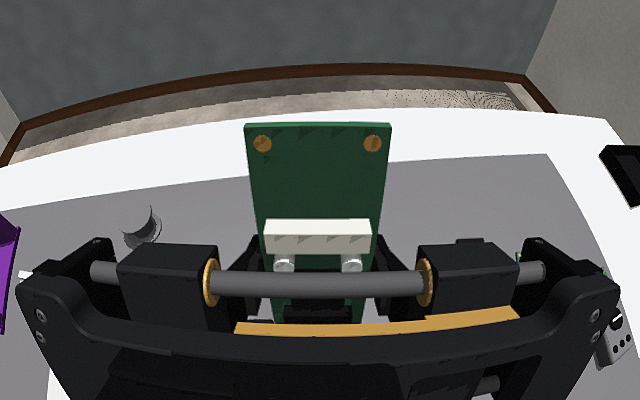

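View pics/s3.png

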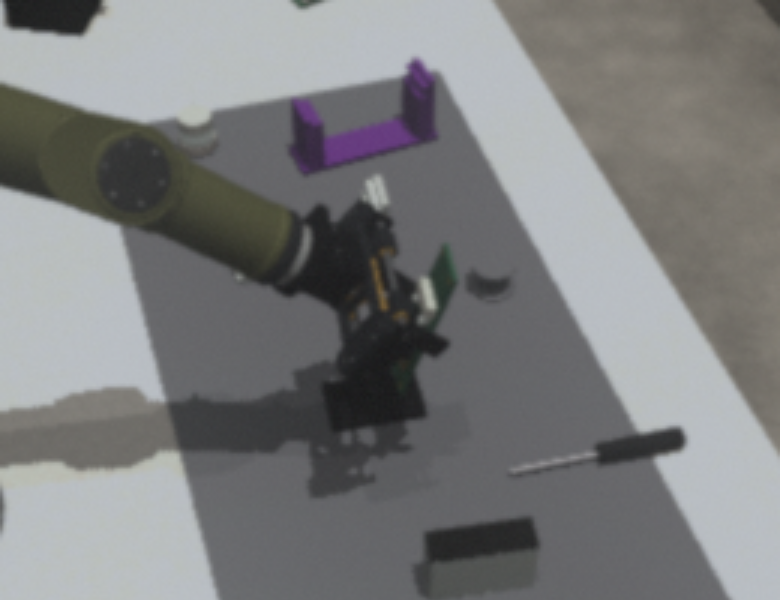

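```bash
cat > kin.py <<'E'
import numpy as np
from scipy.optimize import least_squares
from scipy.spatial.transform import Rotation as R
D=[([1.143,.321,-.07,1.45,.023,1.371,-.057],[.2779,-.5876,.2366],25.31,0),
([.603,.259,-.272,1.609,.071,1.283,-1.398],[.5534,-.2454,.2004],-8.43,0),
([.496,.609,-.236,1.325,.174,1.58,-1.487],[.5693,-.252,.1252],-9.37,-20.48),
([.494,.646,-.235,1.373,.183,1.483,-1.498],[.5724,-.2495,.0736],-9.1,-19.68),
([.493,.550,-.243,1.244,.163,1.701,-1.473],[.5733,-.2492,.2062],-9.08,-19.54),
([.228,-.3,-.22,2.414,.52,.164,-2.194],[.5696,-.0682,.2055],-8.61,50.86),
([.229,-.3,-.219,2.413,.519,.164,-2.195],[.5706,-.0686,.2071],-8.7,51.0)]
lo=np.array([-2.86,-.3,-1.38,.06,-1.56,.09,-2.69]);hi=np.array([2.86,2.09,1.24,2.45,4.7,2.05,2.69])
def fk(q,p,sg):
    h,a,b,c,e1,e2,e3,off7,o1=p
    Rz=lambda t:R.from_euler('z',t).as_matrix(); Ry=lambda t:R.from_euler('y',t).as_matrix()
    M=Rz(sg[0]*q[0]+o1); P=np.array([0,0,h])
    P=P+M@[e1,0,0]; M=M@Ry(q[1])@Rz(sg[1]*q[2]); P=P+M@[e2,0,a]; M=M@Ry(q[3])@Rz(sg[2]*q[4]); P=P+M@[e3,0,b]; M=M@Ry(q[5]); P=P+M@[0,0,c]; M=M@Rz(sg[3]*q[6]+off7)
    return P,M
def tgt(yaw,phi):
    y=np.radians(yaw);f=np.radians(phi);h=np.array([np.cos(y),np.sin(y),0]);Z=np.array([0,0,1.]);z=-np.cos(f)*Z+np.sin(f)*h;x=np.cos(f)*h+np.sin(f)*Z
    return np.stack([x,np.cross(z,x),z],1)
def fit():
    import itertools
    best=None
    for sg in itertools.product([1,-1],repeat=4):
      for o7 in (0,np.pi):
        def res(p):
            o=[]
            for q,t,y,f in D:
                P,M=fk(q,p,sg); o+=list((P-t)*10); o+=list((M-tgt(y,f))[:,[0,2]].ravel())
            return np.array(o+list(np.array(p[4:7])*.05))
        r=least_squares(res,[.33,.4,.4,.25,0,0,0,o7,0])
        if best is None or r.cost<best[0]: best=(r.cost,sg,r.x)
    return best
E
python3 - <<'E'
from kin import *
b=fit(); print(b[0],b[1],b[2].round(4))
for q,t,y,f in D:
    P,M=fk(q,b[2],b[1]); print((P-t).round(4),np.abs(M-tgt(y,f)).max().round(3))
np.save('kinp.npy',np.r_[b[2],b[1]])
E
```

```text
0.0040406255433872 (-1, -1, -1, -1) [ 0.2502  0.4769  0.5106  0.3621  0.0044 -0.0044  0.0058  1.5446 -0.0378]
[ 0.0011  0.0007 -0.0013] 0.011
[ 0.0015  0.0009 -0.0004] 0.011
[-0.0001  0.      0.0004] 0.013
[-0.0004 -0.0007  0.0008] 0.014
[-0.0001 -0.0004  0.0002] 0.013
[0.0001 0.0005 0.0006] 0.052
[-0.0005 -0.0001 -0.0003] 0.05
```

```bash
cat >> kin.py <<'E'
_k=np.load('kinp.npy') if __import__('os').path.exists('kinp.npy') else None
def ik(p,yaw,phi,seed=None,n=12,off=.005,margin=0.02):
    """p grasp point; returns best q and err"""
    M=tgt(yaw,phi); t=np.asarray(p)+off*M[:,2]; P_=_k[:9];sg=_k[9:]; rng=np.random.default_rng(0); best=None
    def res(q):
        P,m=fk(q,P_,sg); return np.r_[(P-t)*10,(m-M).ravel()*2]
    seeds=[seed] if seed is not None else []
    seeds+= [np.array(D[i][0])+rng.normal(0,.2,7) for i in list(range(len(D)))*2][:n]
    for s in seeds:
        s=np.clip(s,lo+margin+.01,hi-margin-.01); r=least_squares(res,s,bounds=(lo+margin,hi-margin),max_nfev=60)
        if best is None or r.cost<best[0]: best=(r.cost,r.x)
        if r.cost<3e-4: break
    P,m=fk(best[1],P_,sg); return best[1],np.linalg.norm(P-t),np.degrees(np.arccos(np.clip((np.trace(m.T@M)-1)/2,-1,1)))
E
python3 - <<'E'
from kin import *
def run(s,p,yaw,phis):
    for f in phis:
        q,e,a=ik(p,yaw,f); print(s,f,round(e*1000,1),round(a,1),q.round(2))
h=np.array([np.cos(np.radians(-9)),np.sin(np.radians(-9))]);c=np.array([.5725,-.2502])
for o in (20,0,-15): run('pick %d'%o,[*(c+h*o/1000),.0775],-9,(-40,-44,-48,-52))
for z in (.1285,.149,.165): run('rack %.3f'%z,[.5375,.0135,z],-4.9,(38,42,46,50))
for z in (.125,.21,.25): run('regrip %.3f'%z,[.5375,.0135,z],-4.9,(-44,-48,-52))
run('frame',[.532,.264,.0825],-6.9,(38,42,46,30))
E
```

```text
pick 20 -40 0.0 0.0 [ 0.27  0.95  0.06  0.97  0.09  1.91 -1.39]
pick 20 -44 0.0 0.0 [ 0.23  1.02  0.15  0.89  0.05  1.99 -1.36]
pick 20 -48 4.1 1.4 [ 0.19  1.05  0.24  0.86 -0.    2.03 -1.32]
pick 20 -52 12.3 4.2 [ 0.17  1.06  0.27  0.88 -0.    2.03 -1.3 ]
pick 0 -40 0.0 0.0 [ 0.29  0.91  0.03  1.05  0.11  1.87 -1.41]
pick 0 -44 0.0 0.0 [ 0.26  0.97  0.09  0.98  0.08  1.95 -1.38]
pick 0 -48 0.0 0.0 [ 0.19  1.03  0.25  0.91 -0.    2.03 -1.31]
pick 0 -52 7.9 2.7 [ 0.17  1.04  0.27  0.92 -0.    2.03 -1.3 ]
pick -15 -40 0.0 0.0 [ 0.3   0.88  0.01  1.1   0.12  1.85 -1.41]
pick -15 -44 0.0 0.0 [ 0.28  0.93  0.05  1.04  0.11  1.92 -1.39]
pick -15 -48 0.0 0.0 [ 0.22  0.99  0.17  0.98  0.05  2.   -1.34]
pick -15 -52 4.6 1.6 [ 0.16  1.03  0.28  0.96 -0.    2.03 -1.29]
rack 0.129 38 0.0 0.0 [ 0.46 -0.22 -0.56  2.39 -0.02  0.28 -1.75]
rack 0.129 42 2.0 0.5 [ 0.67 -0.27 -0.75  2.43 -0.31  0.2  -1.5 ]
rack 0.129 46 11.3 2.8 [ 0.7  -0.27 -0.8   2.43 -0.24  0.16 -1.58]
rack 0.129 50 20.7 5.0 [ 0.77 -0.27 -0.89  2.43 -0.17  0.12 -1.69]
rack 0.149 38 0.0 0.0 [ 0.49 -0.26 -0.57  2.37 -0.13  0.34 -1.65]
[... 634 characters left out ...]
  0.85 -0.15  1.17  0.    2.03 -1.74]
regrip 0.210 -44 0.2 0.1 [ 0.07  0.68 -0.16  1.2   0.    2.03 -1.74]
regrip 0.210 -48 9.0 2.9 [ 0.08  0.69 -0.18  1.21  0.    2.03 -1.75]
regrip 0.210 -52 18.0 5.7 [ 0.1   0.7  -0.2   1.23  0.    2.03 -1.76]
regrip 0.250 -44 9.5 3.0 [ 0.09  0.61 -0.19  1.22  0.    2.03 -1.75]
regrip 0.250 -48 18.4 5.8 [ 0.11  0.62 -0.21  1.23  0.    2.03 -1.76]
regrip 0.250 -52 27.4 8.6 [ 0.13  0.63 -0.24  1.24  0.    2.03 -1.78]
frame 38 4.9 1.2 [-1.86  0.38  1.22  2.18  0.29  0.38 -2.67]
frame 42 14.4 3.4 [-1.86  0.43  1.22  2.18  0.27  0.34 -2.67]
frame 46 24.3 5.5 [-1.86  0.49  1.22  2.19  0.24  0.29 -2.67]
frame 30 0.0 0.0 [-1.54  0.22  0.89  2.12  0.38  0.53 -2.67]
```

```bash
cat >> kin.py <<'E'
def ik2(p,yaw,phi,**k):
    """flipped half turn"""
    return ik(p,yaw+180,-phi,seed=np.array([-.3,.3,-.1,2.0,0,.6,.6]),**k)
E
python3 - <<'E'
from kin import *
def run(s,p,yaw,phis,f=ik):
    for ph in phis:
        q,e,a=f(p,yaw,ph); print(s,ph,round(e*1000,1),round(a,1),q.round(2))
h=np.array([np.cos(np.radians(-9)),np.sin(np.radians(-9))]);c=np.array([.5725,-.2502])
run('pick',[*(c-h*.01),.0775],-9,(-46,-48,-50))
run('rackhi',[.5375,.0135,.21],-4.9,(36,40,42,44))
for z in (.115,.125,.165): run('regripF %.3f'%z,[.5375,.0135,z],-4.9,(-44,-48,-50,-52),ik2)
h=np.array([np.cos(np.radians(-6.9)),np.sin(np.radians(-6.9))])
for o in (0,.015): run('frameF %.3f'%o,[*(np.array([.532,.264])+h*o),.0825],-6.9,(34,38,42,46),ik2)
E
```

```text
pick -46 0.0 0.0 [ 0.25  0.97  0.11  0.99  0.08  1.97 -1.37]
pick -48 0.0 0.0 [ 0.21  1.01  0.2   0.96  0.03  2.01 -1.33]
pick -50 1.6 0.5 [ 0.18  1.03  0.27  0.94 -0.    2.03 -1.3 ]
rackhi 36 2.9 0.4 [-0.13 -0.28 -0.    2.26  0.21  0.56 -1.92]
rackhi 40 11.3 1.3 [-0.15 -0.28 -0.    2.29  0.3   0.48 -2.02]
rackhi 42 15.3 1.6 [-0.16 -0.28 -0.01  2.31  0.36  0.44 -2.09]
rackhi 44 19.0 1.9 [-0.17 -0.28 -0.01  2.34  0.45  0.4  -2.19]
regripF 0.115 -44 0.0 0.0 [ 0.05  0.76 -0.13  1.27  0.    1.88  1.42]
regripF 0.115 -48 0.0 0.0 [ 0.05  0.81 -0.13  1.22  0.    1.95  1.41]
regripF 0.115 -50 0.0 0.0 [ 0.05  0.84 -0.14  1.19  0.    1.98  1.41]
regripF 0.115 -52 0.0 0.0 [ 0.06  0.86 -0.14  1.17  0.    2.02  1.41]
regripF 0.125 -44 0.0 0.0 [ 0.05  0.75 -0.13  1.26  0.    1.9   1.42]
regripF 0.125 -48 0.0 0.0 [ 0.05  0.8  -0.14  1.21 -0.    1.96  1.41]
regripF 0.125 -50 0.0 0.0 [ 0.06  0.83 -0.14  1.19  0.    2.    1.41]
regripF 0.125 -52 0.2 0.1 [ 0.06  0.85 -0.15  1.17  0.    2.03  1.41]
regripF 0.165 -44 0.0 0.0 [ 0.06  0.71 -0.14  1.24  0.    1.96  1.41]
regripF 0.165 -48 0.0 0.0 [ 0.06  0.77 -0.15  1.19  0.    2.02  1.4 ]
regripF 0.165 -50 3.7 1.2 [ 0.07  0.77 -0.16  1.19  0.    2.03  1.4 ]
regripF 0.165 -52 8.1 2.6 [ 0.08  0.78 -0.17  1.2   0.    2.03  1.39]
frameF 0.000 34 0.0 0.0 [-0.78  0.14  0.02  2.17  0.85  0.59  0.04]
frameF 0.000 38 0.0 0.0 [-0.87  0.14  0.08  2.21  1.01  0.58 -0.15]
frameF 0.000 42 0.0 0.0 [-0.84  0.14  0.    2.25  1.2   0.61 -0.35]
frameF 0.000 46 0.0 0.0 [-0.84  0.16 -0.03  2.28  1.36  0.65 -0.53]
frameF 0.015 34 0.0 0.0 [-0.78  0.15  0.05  2.15  0.83  0.57  0.07]
frameF 0.015 38 0.0 0.0 [-0.77  0.15  0.    2.19  1.02  0.57 -0.13]
frameF 0.015 42 0.0 0.0 [-0.78  0.16 -0.03  2.23  1.21  0.59 -0.33]
frameF 0.015 46 0.0 0.0 [-0.8   0.18 -0.04  2.26  1.37  0.63 -0.52]
```

```bash
python3 - <<'E'
from kin import *
for x in (.5375,.545):
  for z in (.132,.14,.15,.16,.17,.18,.19):
    best=None
    for f in range(30,52,2):
        q,e,a=ik([x,.0135,z],-4.9,f,n=6)
        if e<.0008 and a<.3: best=(f,q.round(2))
    print(x,z,best)
E
```

```text
0.5375 0.132 (40, array([ 0.5 , -0.24, -0.6 ,  2.41, -0.09,  0.24, -1.7 ]))
0.5375 0.14 (42, array([ 0.55, -0.28, -0.64,  2.43, -0.21,  0.22, -1.59]))
0.5375 0.15 (42, array([ 0.41, -0.28, -0.51,  2.42, -0.06,  0.24, -1.72]))
0.5375 0.16 (42, array([ 0.26, -0.28, -0.37,  2.41,  0.09,  0.27, -1.86]))
0.5375 0.17 (42, array([-0.01, -0.28, -0.13,  2.4 ,  0.32,  0.31, -2.06]))
0.5375 0.18 (40, array([-0.14, -0.28, -0.01,  2.36,  0.33,  0.39, -2.06]))
0.5375 0.19 (38, array([-0.14, -0.28, -0.  ,  2.32,  0.26,  0.46, -1.99]))
0.545 0.132 (42, array([ 0.58, -0.24, -0.67,  2.42, -0.14,  0.18, -1.66]))
0.545 0.14 (42, array([ 0.59, -0.26, -0.67,  2.42, -0.21,  0.21, -1.59]))
0.545 0.15 (44, array([ 0.5 , -0.28, -0.6 ,  2.43, -0.15,  0.19, -1.65]))
0.545 0.16 (44, array([ 0.35, -0.28, -0.46,  2.42,  0.04,  0.21, -1.82]))
0.545 0.17 (44, array([ 0.18, -0.28, -0.3 ,  2.41,  0.22,  0.25, -1.98]))
0.545 0.18 (42, array([ 0.06, -0.28, -0.19,  2.37,  0.23,  0.33, -1.98]))
0.545 0.19 (40, array([ 0.  , -0.28, -0.13,  2.34,  0.21,  0.4 , -1.94]))
```

```bash
python3 - <<'E'
from h import *
info()
h=np.array([np.cos(np.radians(-9)),np.sin(np.radians(-9))]);c=np.array([.5725,-.2502]);g=c-.0235*h; print(g)
C=plan(pose([*g,.2],-9,-19.6),11,1)
plan(pose([*g,.085],-9,-19.6),5,1,C)
E
```

```text
t 5.82 tcp [ 0.5706 -0.0686  0.2071] grasp [ 0.5667 -0.0679  0.2102] yaw -8.7 phi 51.0 roll -1.73 q [ 0.229 -0.3   -0.219  2.413  0.519  0.164 -2.195] F [ 0.4 -0.3 -1.8] w 0.635
[ 0.54928932 -0.24652379]
[[[-1, 16.2, 1.3], [0.2, -6.4, 0.1], 1], [[-0.8, 16.3, 1.3], [0.1, -6.4, 0.1], 1], [[-0.6, 16.2, 1.4], [0.2, -6.5, 0], 1], [[-0.5, 16.3, 1.3], [0.1, -6.4, 0.1], 1], [[-0.2, 16.3, 1.4], [0.2, -6.4, 0.1], 1], [[-0.1, 16.2, 1.4], [0.1, -6.4, 0.1], 1], [[0, 16.3, 1.3], [0.2, -6.4, 0], 1], [[0.3, 16.3, 1.3], [0.1, -6.4, 0.1], 1]]
[[[0.4, 16.2, 1.2], [0.2, -6.5, 0.1], 1], [[0.5, 16.3, 1.1], [0.1, -6.4, 0.1], 1], [[0.7, 16.3, 1], [0.2, -6.4, 0], 1]]
[[[7.7, 0, 21.7], [0, 0, 0], 1], [[7.7, 0, 21.6], [0, 0, 0], 1], [[7.7, 0, 21.7], [0, 0, 0], 1], [[7.7, 0.1, 21.6], [0, 0, 0], 1], [[7.7, 0, 21.7], [0, 0, 0], 1]]
```

The arm can't reach a tool pitch above about 50° over the rack because joint 2 and joint 4 hit their limits. I'll put the board back on the rest, shifted slightly towards the base, and regrip it at a steeper backward slope of about -48°.

Emit:
arm_command --motion '[[[-1,16.2,1.3],[0.2,-6.4,0.1],1],[[-0.8,16.3,1.3],[0.1,-6.4,0.1],1],[[-0.6,16.2,1.4],[0.2,-6.5,0],1],[[-0.5,16.3,1.3],[0.1,-6.4,0.1],1],[[-0.2,16.3,1.4],[0.2,-6.4,0.1],1],[[-0.1,16.2,1.4],[0.1,-6.4,0.1],1],[[0,16.3,1.3],[0.2,-6.4,0],1],[[0.3,16.3,1.3],[0.1,-6.4,0.1],1]]'

```text
time: 6.48
position: [0.558, -0.191, 0.205]
tool_rot: [3.117, -0.242, 0.1]
ft_force: [0.6, -0.8, -2.1]
grip_width: 0.633
```

Emit:
arm_command --motion '[[[0.4,16.2,1.2],[0.2,-6.5,0.1],1],[[0.5,16.3,1.1],[0.1,-6.4,0.1],1],[[0.7,16.3,1],[0.2,-6.4,0],1],[[0,0,0],[0,0,0],1],[[0,0,0],[0,0,0],1]]'

```text
time: 6.9
position: [0.5513, -0.24, 0.1965]
tool_rot: [-3.083, 0.251, 0.427]
ft_force: [-0.2, -0.1, -1.4]
grip_width: 0.637
```

```bash
python3 - <<'E'
from h import *
info()
plan(pose([.5493,-.2465,.081],-9,-19.6),8,1)
E
```

```text
t 6.9 tcp [ 0.5513 -0.24    0.1965] grasp [ 0.5526 -0.2402  0.2013] yaw -9.29 phi -15.77 roll -0.18 q [-0.01   0.47   0.484  1.412 -0.131  1.573 -1.26 ] F [-0.2 -0.1 -1.4] w 0.637
[[[3.8, 0.8, 14.6], [0, -0.5, 0], 1], [[3.9, 0.8, 14.5], [0, -0.5, -0.1], 1], [[4, 0.8, 14.5], [0, -0.4, 0], 1], [[4.1, 0.8, 14.4], [0, -0.5, -0.1], 1], [[4.3, 0.8, 14.4], [0.1, -0.5, 0], 1], [[4.3, 0.8, 14.4], [0, -0.5, -0.1], 1], [[4.5, 0.9, 14.3], [0, -0.5, 0], 1], [[4.7, 0.8, 14.3], [0, -0.4, 0], 1]]
```

Emit:
arm_command --motion '[[[3.8,0.8,14.6],[0,-0.5,0],1],[[3.9,0.8,14.5],[0,-0.5,0],1],[[4,0.8,14.5],[0,-0.4,0],1],[[4.1,0.8,14.4],[0,-0.5,0],1],[[4.3,0.8,14.4],[0,-0.5,0],1],[[4.3,0.8,14.4],[0,-0.5,0],1],[[4.5,0.8,14.3],[0,-0.5,0],1],[[4.7,0.8,14.3],[0,-0.4,0],1]]'

```text
time: 7.57
position: [0.5471, -0.2459, 0.0786]
tool_rot: [-3.064, 0.25, 0.524]
ft_force: [0.6, 0.1, -1.6]
grip_width: 0.634
```

Emit:
arm_command --motion '[[[0,0,0],[0,0,0],1],[[0,0,0],[0,0,0],1]]'

```text
time: 7.73
position: [0.5466, -0.2459, 0.0788]
tool_rot: [-3.064, 0.251, 0.526]
ft_force: [0.6, 0.1, -2.2]
grip_width: 0.636
```

```bash
python3 - <<'E'
from h import *
info()
C=plan(pose([.5493,-.2465,.0785],-9,-19.6),2,1)
h=np.array([np.cos(np.radians(-9)),np.sin(np.radians(-9))]);c=np.array([.5725,-.2502]);g=c-.015*h
plan(pose([*g,.0785],-9,-48),6,0,C)
E
```

```text
t 7.73 tcp [ 0.5466 -0.2459  0.0788] grasp [ 0.5482 -0.2461  0.0835] yaw -9.3 phi -19.48 roll -0.28 q [ 0.017  0.612  0.459  1.473 -0.161  1.442 -1.241] F [ 0.6  0.1 -2.2] w 0.636
[[[1.4, 0.1, 2.2], [0.1, -0.1, -0.2], 1], [[1.3, 0.1, 2.2], [0.1, 0, -0.2], 1]]
[[[0.9, 0, -0.6], [0, -4.7, 0], 0], [[0.9, 0, -0.6], [0, -4.8, 0], 0], [[0.9, 0, -0.8], [0, -4.7, 0], 0], [[0.7, 0, -0.8], [0, -4.7, 0], 0], [[0.7, 0, -0.8], [0, -4.8, 0], 0], [[0.7, 0, -0.9], [0, -4.7, 0], 0]]
```

Lower the last 5 mm, watching the force.

Emit:
arm_command --motion '[[[0.8,0,1.6],[0,0,0],1],[[0.8,0,1.6],[0,0,0],1],[[0.5,0,0.9],[0,0,0],1],[[0,0,0],[0,0,0],1],[[0,0,0],[0,0,0],1]]'

```text
time: 8.15
position: [0.5481, -0.2463, 0.076]
tool_rot: [-3.065, 0.25, 0.521]
ft_force: [0.5, -0.4, -2.1]
grip_width: 0.64
```

```bash
python3 - <<'E'
from h import *
info()
E
```

```text
t 8.15 tcp [ 0.5481 -0.2463  0.076 ] grasp [ 0.5497 -0.2465  0.0808] yaw -9.29 phi -19.28 roll -0.28 q [ 0.018  0.615  0.459  1.474 -0.163  1.435 -1.241] F [ 0.5 -0.4 -2.1] w 0.64
```

Emit:
arm_command --motion '[[[0.6,0,1.3],[0,0,0],1],[[0.4,0,1],[0,0,0],1],[[0,0,0],[0,0,0],1],[[0,0,0],[0,0,0],1]]'

```text
time: 8.48
position: [0.5483, -0.2463, 0.0736]
tool_rot: [-3.065, 0.25, 0.522]
ft_force: [0.3, 0.7, 1.7]
grip_width: 0.637
```

```bash
python3 - <<'E'
from h import *
info()
E
```

```text
t 8.48 tcp [ 0.5483 -0.2463  0.0736] grasp [ 0.5499 -0.2466  0.0783] yaw -9.29 phi -19.29 roll -0.28 q [ 0.019  0.618  0.458  1.475 -0.164  1.432 -1.24 ] F [0.3 0.7 1.7] w 0.637
```

Emit:
arm_command --motion '[[[0,0,0],[0,0,0],0.2],[[0,0,0],[0,0,0],0],[[0,0,0],[0,0,0],0],[[0,0,0],[0,0,0],0],[[0,0,0],[0,0,0],0]]'

```text
time: 8.9
position: [0.5479, -0.2462, 0.073]
tool_rot: [-3.065, 0.251, 0.523]
ft_force: [-0.1, 0.3, 0.2]
grip_width: 0.926
```

```bash
python3 - <<'E'
from h import *
info()
h=np.array([np.cos(np.radians(-9)),np.sin(np.radians(-9))]);g=np.array([.5484,-.2463])+.01*h; print(g)
plan(pose([*g,.0775],-9,-48.5),7,0)
E
```

```text
t 8.9 tcp [ 0.5479 -0.2462  0.073 ] grasp [ 0.5496 -0.2465  0.0777] yaw -9.3 phi -19.34 roll -0.28 q [ 0.019  0.618  0.458  1.475 -0.164  1.431 -1.241] F [-0.1  0.3  0.2] w 0.926
[ 0.55827688 -0.24786434]
[[[0.8, 0, -0.5], [0, -4.2, -0.1], 0], [[0.9, 0, -0.5], [0, -4.1, 0], 0], [[0.7, 0, -0.6], [0, -4.2, -0.1], 0], [[0.7, 0, -0.7], [0, -4.2, 0], 0], [[0.7, 0, -0.7], [0.1, -4.1, -0.1], 0], [[0.6, 0, -0.7], [0, -4.2, -0.1], 0], [[0.6, 0, -0.8], [0, -4.2, 0], 0]]
```

Emit:
arm_command --motion '[[[0.8,0,-0.5],[0,-4.2,-0.1],0],[[0.9,0,-0.5],[0,-4.1,0],0],[[0.7,0,-0.6],[0,-4.2,-0.1],0],[[0.7,0,-0.7],[0,-4.2,0],0],[[0.7,0,-0.7],[0,-4.1,-0.1],0],[[0.6,0,-0.7],[0,-4.2,0],0],[[0.6,0,-0.8],[0,-4.2,0],0],[[0,0,0],[0,0,0],0]]'

```text
time: 9.57
position: [0.554, -0.2465, 0.069]
tool_rot: [-2.793, 0.22, 1.273]
ft_force: [-0.7, 0.4, -2.7]
grip_width: 1.002
```

```bash
python3 - <<'E'
from h import *
info(); M=T(); b,d=optics.get_image('wrist'); np.savez('w4.npz',b=b,d=d,M=M); cv2.imwrite('pics/w4.png',b)
b,d=optics.get_image('side'); np.savez('side4.npz',b=b,d=d); cv2.imwrite('pics/s4.png',cv2.resize(b[160:340,230:470],None,fx=3,fy=3))
info()
E
```

```text
t 9.57 tcp [ 0.554  -0.2465  0.069 ] grasp [ 0.5578 -0.2471  0.0723] yaw -8.98 phi -49.01 roll -0.06 q [ 0.1    1.04   0.434  0.98  -0.128  2.007 -1.234] F [-0.7  0.4 -2.7] w 1.002
t 9.67 tcp [ 0.5543 -0.2473  0.0725] grasp [ 0.558  -0.2479  0.0758] yaw -9.03 phi -48.59 roll -0.14 q [ 0.1    1.032  0.436  0.984 -0.127  2.005 -1.234] F [-0.7 -0.1  0.1] w 1.0
```

View pics/w4.png

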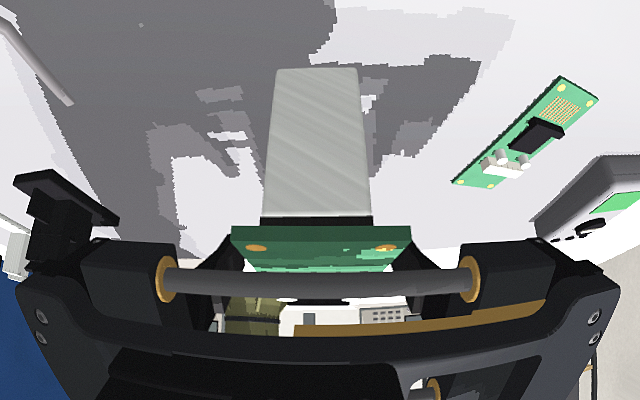

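View pics/s4.png

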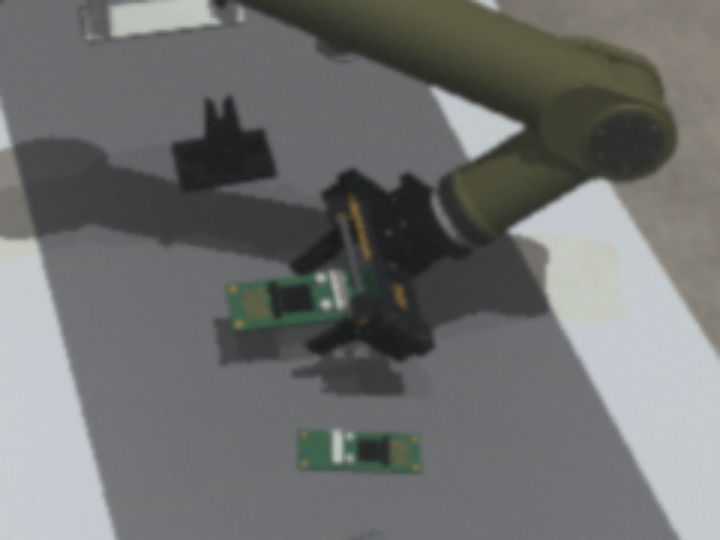

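Emit:
arm_command --motion '[[[0,0,0],[0,0,0],0.5],[[0,0,0],[0,0,0],0.8],[[0,0,0],[0,0,0],1],[[0,0,0],[0,0,0],1],[[0,0,0],[0,0,0],1],[[0,0,0],[0,0,0],1]]' --force 35

```text
time: 10.17
position: [0.5547, -0.2473, 0.075]
tool_rot: [-2.8, 0.223, 1.261]
ft_force: [2.1, -0.6, 4.0]
grip_width: 0.64
```

```bash
python3 - <<'E'
from h import *
info()
g=[.5582,-.2478]
C=plan(pose([*g,.105],-9,-45),3,1)
C=plan(pose([*g,.21],-9,-5),8,1,C)
E
```

```text
t 10.17 tcp [ 0.5547 -0.2473  0.075 ] grasp [ 0.5584 -0.2479  0.0783] yaw -9.04 phi -48.46 roll -0.14 q [ 0.1    1.028  0.436  0.983 -0.127  2.006 -1.234] F [ 2.1 -0.6  4. ] w 0.64
[[[-6.6, 0, -5.8], [0, 1.2, 0], 1], [[-6.5, 0, -6], [0, 1.1, -0.1], 1], [[-6.4, 0, -6.1], [0.1, 1.2, 0], 1]]
[[[-8.9, 0, -9.4], [0, 5, 0], 1], [[-8, 0, -10.2], [0, 5, 0], 1], [[-7.1, 0, -10.8], [0, 5, 0], 1], [[-6.1, 0, -11.4], [0, 5, 0], 1], [[-5.1, 0, -11.9], [0, 5, 0], 1], [[-4, 0, -12.3], [0, 5, 0], 1], [[-3, 0, -12.6], [0, 5, 0], 1], [[-1.8, 0, -12.9], [0, 5, 0], 1]]
```

Emit:
arm_command --motion '[[[-6.6,0,-5.8],[0,1.2,0],1],[[-6.5,0,-6],[0,1.2,0],1],[[-6.4,0,-6],[0,1.2,0],1]]'

```text
time: 10.42
position: [0.5545, -0.2471, 0.1004]
tool_rot: [-2.842, 0.226, 1.174]
ft_force: [-0.1, 0.0, -2.5]
grip_width: 0.635
```

Emit:
arm_command --motion '[[[-8.9,0,-9.4],[0,5,0],1],[[-8,0,-10.2],[0,5,0],1],[[-7,0,-10.8],[0,5,0],1],[[-6,0,-11.4],[0,5,0],1],[[-5,0,-11.9],[0,5,0],1],[[-4,0,-12.3],[0,5,0],1],[[-3,0,-12.6],[0,5,0],1],[[-1.8,0,-12.9],[0,5,0],1]]'

```text
time: 11.08
position: [0.5577, -0.2475, 0.2055]
tool_rot: [-3.125, 0.247, 0.126]
ft_force: [-0.0, -0.1, -1.5]
grip_width: 0.634
```

```bash
python3 - <<'E'
from h import *
info()
plan(pose([.545,.0135,.205],-4.9,37.5),14,1)
E
```

```text
t 11.08 tcp [ 0.5577 -0.2475  0.2055] grasp [ 0.5581 -0.2476  0.2105] yaw -9.05 phi -4.62 roll -0.12 q [-0.025  0.33   0.488  1.545 -0.13   1.381 -1.253] F [-0.  -0.1 -1.5] w 0.634
[[[-3.6, -18.3, 0.6], [0.1, 3, -0.3], 1], [[-3.5, -18.3, 0.4], [0.1, 3, -0.3], 1], [[-3.4, -18.3, 0.3], [0.1, 3, -0.3], 1], [[-3.3, -18.4, 0.1], [0.1, 3, -0.3], 1], [[-3.3, -18.3, 0], [0.1, 3, -0.2], 1], [[-3.2, -18.4, -0.2], [0.1, 3, -0.3], 1], [[-3, -18.4, -0.3], [0.1, 3.1, -0.3], 1], [[-3, -18.4, -0.4], [0.1, 3, -0.3], 1]]
[[[-2.8, -18.4, -0.5], [0, 3, -0.3], 1], [[-2.8, -18.4, -0.7], [0.1, 3, -0.3], 1], [[-2.5, -18.5, -0.8], [0.1, 3, -0.3], 1], [[-2.5, -18.4, -0.8], [0.1, 3, -0.3], 1], [[-2.2, -18.5, -1], [0.1, 3, -0.3], 1], [[-2.2, -18.5, -1.1], [0.1, 3, -0.2], 1]]
```

Emit:
arm_command --motion '[[[-3.6,-18.3,0.6],[0.1,3,-0.3],1],[[-3.5,-18.3,0.4],[0.1,3,-0.3],1],[[-3.4,-18.3,0.3],[0.1,3,-0.3],1],[[-3.3,-18.4,0],[0.1,3,-0.3],1],[[-3.3,-18.3,0],[0.1,3,-0.2],1],[[-3.2,-18.4,-0.2],[0.1,3,-0.3],1],[[-3,-18.4,-0.3],[0.1,3,-0.3],1],[[-3,-18.4,-0.4],[0.1,3,-0.3],1]]'

```text
time: 11.75
position: [0.5514, -0.0977, 0.202]
tool_rot: [3.08, -0.181, 0.522]
ft_force: [0.6, -0.5, -2.2]
grip_width: 0.634
```

Emit:
arm_command --motion '[[[-2.8,-18.4,-0.5],[0,3,-0.3],1],[[-2.8,-18.4,-0.7],[0.1,3,-0.3],1],[[-2.5,-18.5,-0.8],[0.1,3,-0.3],1],[[-2.5,-18.4,-0.8],[0.1,3,-0.3],1],[[-2.2,-18.5,-1],[0.1,3,-0.3],1],[[-2.2,-18.5,-1],[0.1,3,-0.2],1],[[0,0,0],[0,0,0],1],[[0,0,0],[0,0,0],1]]'

```text
time: 12.42
position: [0.5466, 0.0136, 0.199]
tool_rot: [2.951, -0.124, 0.987]
ft_force: [-0.1, 0.2, -2.2]
grip_width: 0.637
```

```bash
python3 - <<'E'
from h import *
info(); M=T(); b,d=optics.get_image('wrist'); np.savez('w5.npz',b=b,d=d,M=M); cv2.imwrite('pics/w5.png',b)
b,d=optics.get_image('side'); np.savez('side5.npz',b=b,d=d); cv2.imwrite('pics/s5.png',cv2.resize(b[130:270,220:400],None,fx=4,fy=4))
info()
E
```

```text
t 12.42 tcp [0.5466 0.0136 0.199 ] grasp [0.5436 0.0139 0.203 ] yaw -4.84 phi 36.99 roll -0.06 q [-0.213 -0.285  0.033  2.291  0.334  0.531 -2.069] F [-0.1  0.2 -2.2] w 0.637
t 12.52 tcp [0.5481 0.0122 0.2002] grasp [0.5451 0.0125 0.2041] yaw -5.02 phi 37.07 roll 0.03 q [-0.213 -0.284  0.037  2.288  0.334  0.531 -2.069] F [ 0.6 -0.2 -1.2] w 0.634
```

View pics/s5.png

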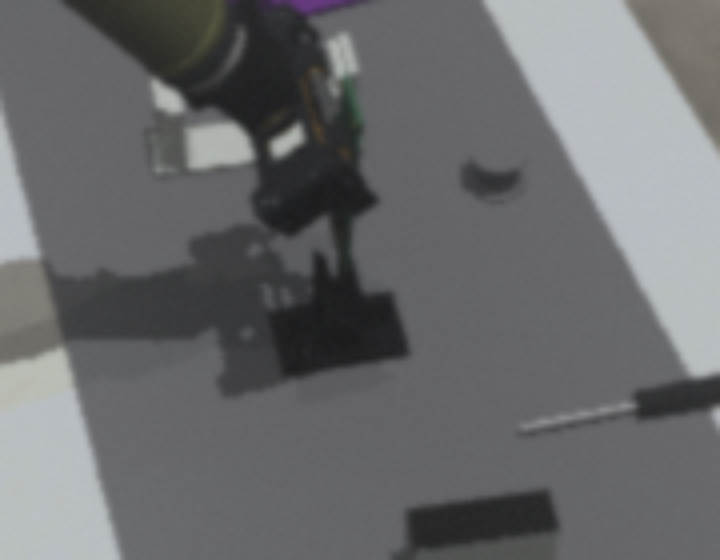

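View pics/w5.png

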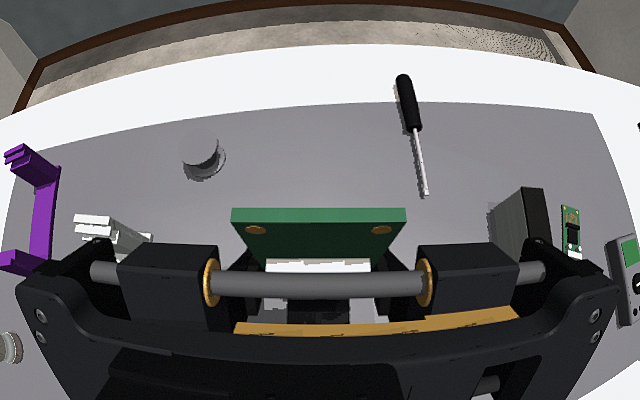

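```bash
python3 - <<'E'
from h import *
C=plan(pose([.5415,.0135,.162],-4.9,38.5),6,1)
plan(pose([.5415,.0135,.141],-4.9,38.5),6,1,C)
E
```

```text
[[[-4.7, -0.1, 5.2], [0, 0.2, 0], 1], [[-4.7, -0.1, 5.3], [0, 0.3, 0], 1], [[-4.8, -0.1, 5.2], [0, 0.2, -0.1], 1], [[-4.7, -0.2, 5.1], [0, 0.3, 0], 1], [[-4.8, -0.1, 5.2], [0, 0.2, 0], 1], [[-4.8, -0.1, 5.1], [0, 0.2, 0], 1]]
[[[-2.2, 0, 2.7], [0, 0, 0], 1], [[-2.2, 0, 2.8], [0, 0, 0], 1], [[-2.1, 0, 2.7], [0, 0, 0], 1], [[-2.2, 0, 2.8], [0, 0, 0], 1], [[-2.2, 0, 2.7], [0, 0, 0], 1], [[-2.2, 0, 2.8], [0, 0, 0], 1]]
```

Emit:
arm_command --motion '[[[-4.7,0,5.2],[0,0.2,0],1],[[-4.7,0,5.3],[0,0.3,0],1],[[-4.8,0,5.2],[0,0.2,0],1],[[-4.7,0,5.1],[0,0.3,0],1],[[-4.8,0,5.2],[0,0.2,0],1],[[-4.8,0,5.1],[0,0.2,0],1],[[0,0,0],[0,0,0],1],[[0,0,0],[0,0,0],1]]'

```text
time: 13.18
position: [0.5442, 0.0134, 0.1569]
tool_rot: [2.937, -0.126, 1.023]
ft_force: [-0.0, -0.2, 0.2]
grip_width: 0.633
```

```bash
python3 - <<'E'
from h import *
info(); 
b,d=optics.get_image('side'); np.savez('side6.npz',b=b,d=d); cv2.imwrite('pics/s6.png',cv2.resize(b[130:270,220:400],None,fx=4,fy=4))
info()
plan(pose([.5415,.0135,.141],-4.9,38.5),6,1)
E
```

```text
t 13.18 tcp [0.5442 0.0134 0.1569] grasp [0.5412 0.0136 0.1608] yaw -4.93 phi 38.41 roll -0.01 q [-0.164 -0.24  -0.015  2.363  0.426  0.398 -2.178] F [-0.  -0.2  0.2] w 0.633
t 13.23 tcp [0.5448 0.0135 0.1577] grasp [0.5417 0.0137 0.1616] yaw -4.93 phi 38.48 roll 0.01 q [-0.165 -0.241 -0.015  2.363  0.425  0.398 -2.178] F [ 0.9 -0.3 -1.2] w 0.637
[[[-2.2, 0, 2.7], [0, 0, 0], 1], [[-2.1, 0.1, 2.7], [0, 0, 0], 1], [[-2.2, 0, 2.6], [0, 0, 0], 1], [[-2.1, 0.1, 2.7], [0, 0, 0], 1], [[-2.2, 0, 2.7], [0, 0, 0], 1], [[-2.1, 0.1, 2.7], [0, 0, 0], 1]]
```

View pics/s6.png

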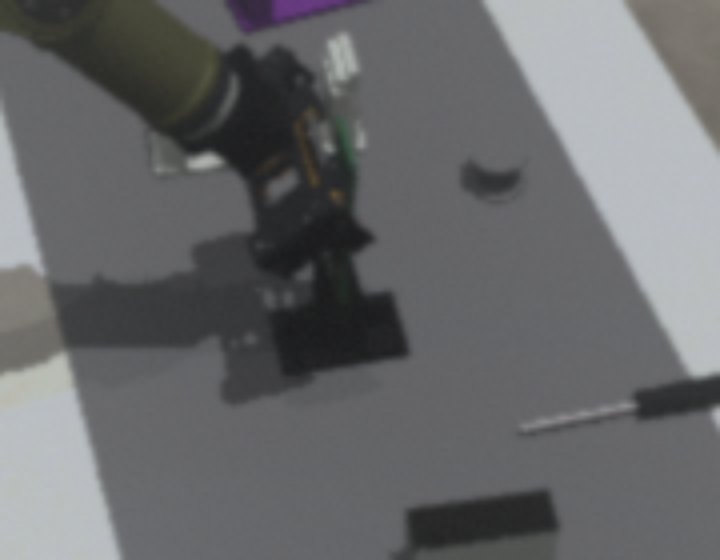

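Board's lower end sits between the rack walls, around (340,270), with no contact force. Lowering.

Emit:
arm_command --motion '[[[-2.2,0,2.7],[0,0,0],1],[[-2.2,0,2.7],[0,0,0],1],[[-2.2,0,2.7],[0,0,0],1],[[-2,0,2.6],[0,0,0],1],[[0,0,0],[0,0,0],1]]'

```text
time: 13.65
position: [0.544, 0.0134, 0.143]
tool_rot: [2.938, -0.127, 1.023]
ft_force: [-0.9, -1.2, -2.3]
grip_width: 0.634
```

Emit:
arm_command --motion '[[[-2,0,2.6],[0,0,0],1],[[-1.6,0,2],[0,0,0],1],[[0,0,0],[0,0,0],1],[[0,0,0],[0,0,0],1]]'

```text
time: 13.98
position: [0.5445, 0.0135, 0.138]
tool_rot: [2.937, -0.127, 1.025]
ft_force: [0.4, -0.2, -2.3]
grip_width: 0.633
```

```bash
python3 - <<'E'
from h import *
info()
E
```

```text
t 13.98 tcp [0.5445 0.0135 0.138 ] grasp [0.5414 0.0138 0.1419] yaw -4.93 phi 38.47 roll 0.01 q [-0.139 -0.207 -0.039  2.383  0.473  0.348 -2.232] F [ 0.4 -0.2 -2.3] w 0.633
```

Emit:
arm_command --motion '[[[-1.2,0,1.6],[0,0,0],1],[[-1.2,0,1.6],[0,0,0],1],[[0,0,0],[0,0,0],1],[[0,0,0],[0,0,0],1]]'

```text
time: 14.32
position: [0.5447, 0.0135, 0.134]
tool_rot: [2.937, -0.127, 1.025]
ft_force: [0.3, 0.5, -0.7]
grip_width: 0.636
```

```bash
python3 - <<'E'
from h import *
info()
E
```

```text
t 14.32 tcp [0.5447 0.0135 0.134 ] grasp [0.5416 0.0138 0.138 ] yaw -4.93 phi 38.47 roll 0.01 q [-0.132 -0.2   -0.045  2.386  0.485  0.337 -2.245] F [ 0.3  0.5 -0.7] w 0.636
```

Emit:
arm_command --motion '[[[-0.9,0,1.1],[0,0,0],1],[[0,0,0],[0,0,0],1],[[0,0,0],[0,0,0],1]]'

```text
time: 14.57
position: [0.5452, 0.0137, 0.1333]
tool_rot: [2.937, -0.126, 1.027]
ft_force: [-0.8, -0.8, 0.3]
grip_width: 0.637
```

```bash
python3 - <<'E'
from h import *
info()
E
```

```text
t 14.57 tcp [0.5452 0.0137 0.1333] grasp [0.542  0.0139 0.1373] yaw -4.92 phi 38.54 roll 0.03 q [-0.13  -0.197 -0.047  2.387  0.489  0.334 -2.25 ] F [-0.8 -0.8  0.3] w 0.637
```

Emit:
arm_command --motion '[[[0,0,0],[0,0,0],0.3],[[0,0,0],[0,0,0],0.1],[[0,0,0],[0,0,0],0],[[0,0,0],[0,0,0],0],[[0,0,0],[0,0,0],0],[[0,0,0],[0,0,0],0]]'

```text
time: 15.07
position: [0.5448, 0.0136, 0.1329]
tool_rot: [2.937, -0.127, 1.026]
ft_force: [-0.6, 0.4, 0.3]
grip_width: 0.961
```

Emit:
arm_command --motion '[[[0,0,-8],[0,0,0],0],[[0,0,-12],[0,-3,0],0],[[0,0,-15],[0,-4,0],0],[[0,0,-18],[0,-5,0],0],[[0,0,-20],[0,-5,0],0],[[0,0,-20],[0,-5,0],0],[[0,0,0],[0,0,0],0],[[0,0,0],[0,0,0],0]]'

```text
time: 15.73
position: [0.4995, 0.0179, 0.2146]
tool_rot: [3.095, -0.133, 0.454]
ft_force: [0.2, -0.2, -0.0]
grip_width: 1.002
```

```bash
python3 - <<'E'
from h import *
info(); M=T(); b,d=optics.get_image('wrist'); np.savez('w7.npz',b=b,d=d,M=M); cv2.imwrite('pics/w7.png',b)
b,d=optics.get_image('side'); np.savez('side7.npz',b=b,d=d); cv2.imwrite('pics/s7.png',cv2.resize(b[130:270,220:400],None,fx=4,fy=4))
info()
E
```

```text
t 15.73 tcp [0.4995 0.0179 0.2146] grasp [0.4981 0.0181 0.2194] yaw -4.92 phi 16.7 roll 0.1 q [-0.28  -0.205  0.131  2.077  0.11   0.986 -1.853] F [ 0.2 -0.2 -0. ] w 1.002
t 15.83 tcp [0.4973 0.0177 0.2116] grasp [0.4958 0.0178 0.2164] yaw -4.9 phi 16.44 roll 0.02 q [-0.28  -0.205  0.13   2.082  0.11   0.986 -1.853] F [0.3 0.  0.2] w 1.0
```

View pics/s7.png

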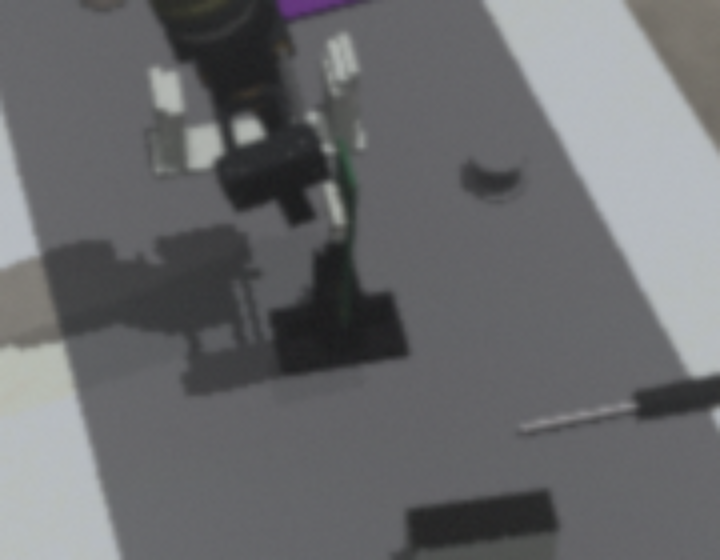

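View pics/w7.png

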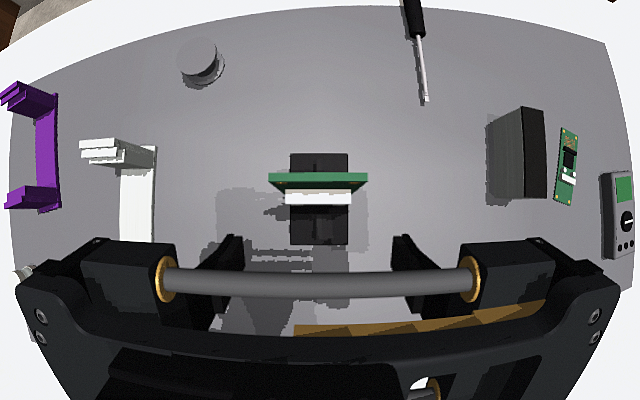

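```bash
python3 - <<'E'
from h import *
z=np.load('w7.npz'); W,ok=wcloud(z['b'],z['d'],z['M']); b=z['b'].astype(int)
g=ok&(b[...,1]>b[...,2]+15)&(b[...,1]>b[...,0]+5)&(abs(W[...,0]-.54)<.05)&(abs(W[...,1])<.07)
P=W[g]; print(len(P),np.percentile(P,[2,50,98],axis=0).round(4))
T_=P[P[:,2]>.2]; print('top edge',T_.mean(0),len(T_)); c=np.polyfit(T_[:,1],T_[:,0],1); print('yaw of top',np.degrees(np.arctan(c[0])))
hz=P@np.array([np.cos(np.radians(-4.9)),np.sin(np.radians(-4.9)),0])
for lo in np.arange(.09,.21,.01):
    k=(P[:,2]>lo)&(P[:,2]<lo+.01)
    if k.sum()>5: print(round(lo,3),k.sum(),np.median(hz[k]).round(4))
v,u=np.mgrid[:400,:640]
z=np.load('side7.npz');W=px2w('side',u,v,z['d']);b=z['b'].astype(int)
g=(z['d']>0)&(b[...,1]>b[...,2]+10)&(b[...,1]>b[...,0]+3)&(abs(W[...,0]-.54)<.05)&(abs(W[...,1])<.07)
P=W[g];print(len(P));hz=P@np.array([np.cos(np.radians(-4.9)),np.sin(np.radians(-4.9)),0])
for lo in np.arange(.05,.21,.02):
    k=(P[:,2]>lo)&(P[:,2]<lo+.02)
    if k.sum()>3: print('side',round(lo,3),k.sum(),np.median(hz[k]).round(4))
E
```

```text
1053 [[ 0.5421 -0.0123  0.1804]
 [ 0.5462  0.015   0.2057]
 [ 0.5505  0.0414  0.207 ]]
top edge [0.54634003 0.01462798 0.20569197] 994
yaw of top 4.694485306816349
0.17 10 0.539
0.18 22 0.5395
0.19 16 0.5405
0.2 994 0.543
29
side 0.19 29 0.543
```

```bash
python3 - <<'E'
from h import *
info()
C=plan(pose([.53,.0175,.30],-4.9,0),4,0)
C=plan(pose([.59,.0145,.30],-94.9+180,0) if 0 else pose([.59,.0145,.30],85.1,0),13,0,C)
print('--')
C=plan(pose([.65,.0145,.29],175.1,0),13,0,C)
E
```

```text
t 15.83 tcp [0.4973 0.0177 0.2116] grasp [0.4958 0.0178 0.2164] yaw -4.9 phi 16.44 roll 0.02 q [-0.28  -0.205  0.13   2.082  0.11   0.986 -1.853] F [0.3 0.  0.2] w 1.0
[[[13.7, -0.7, -17.7], [0, -4.1, 0], 0], [[12.5, -0.6, -18.6], [0, -4.1, 0], 0], [[11, -0.7, -19.4], [0, -4.1, 0], 0], [[9.7, -0.6, -20.2], [0, -4.1, 0], 0]]
[[[4.6, -0.2, 0], [0, 0, -6.9], 0], [[4.6, 0.4, 0], [0, 0, -6.9], 0], [[4.5, 1, 0], [0, 0, -7], 0], [[4.4, 1.4, 0], [0, 0, -6.9], 0], [[4.2, 2, 0], [0, 0, -6.9], 0], [[3.9, 2.5, 0], [0, 0, -6.9], 0], [[3.5, 2.9, 0], [0, 0, -7], 0], [[3.2, 3.4, 0], [0, 0, -6.9], 0]]
[[[2.8, 3.7, 0], [0, 0, -6.9], 0], [[2.3, 4, 0], [0, 0, -6.9], 0], [[1.7, 4.3, 0], [0, 0, -7], 0], [[1.3, 4.4, 0], [0, 0, -6.9], 0], [[0.7, 4.6, 0], [0, 0, -6.9], 0]]
--
[[[0.4, 4.6, 0.8], [0, 0, -6.9], 0], [[-0.2, 4.6, 0.7], [0, 0, -6.9], 0], [[-0.7, 4.6, 0.8], [0, 0, -7], 0], [[-1.2, 4.4, 0.8], [0, 0, -6.9], 0], [[-1.8, 4.3, 0.8], [0, 0, -6.9], 0], [[-2.3, 4, 0.7], [0, 0, -6.9], 0], [[-2.7, 3.7, 0.8], [0, 0, -7], 0], [[-3.2, 3.3, 0.8], [0, 0, -6.9], 0]]
[[[-3.6, 2.9, 0.8], [0, 0, -6.9], 0], [[-3.9, 2.5, 0.7], [0, 0, -6.9], 0], [[-4.1, 2, 0.8], [0, 0, -7], 0], [[-4.4, 1.5, 0.8], [0, 0, -6.9], 0], [[-4.5, 1, 0.8], [0, 0, -6.9], 0]]
```

Emit:
arm_command --motion '[[[13.7,-0.7,-17.7],[0,-4.1,0],0],[[12.5,-0.6,-18.6],[0,-4.1,0],0],[[11,-0.7,-19.4],[0,-4.1,0],0],[[9.7,-0.6,-20.2],[0,-4.1,0],0]]'

```text
time: 16.17
position: [0.5298, 0.0175, 0.2957]
tool_rot: [-3.138, 0.134, 0.005]
ft_force: [0.7, -0.4, 0.5]
grip_width: 1.001
```

Emit:
arm_command --motion '[[[4.6,-0.2,0],[0,0,-6.9],0],[[4.6,0.4,0],[0,0,-6.9],0],[[4.5,1,0],[0,0,-7],0],[[4.4,1.4,0],[0,0,-6.9],0],[[4.2,2,0],[0,0,-6.9],0],[[3.9,2.5,0],[0,0,-6.9],0],[[3.5,2.9,0],[0,0,-7],0],[[3.2,3.4,0],[0,0,-6.9],0]]'

```text
time: 16.83
position: [0.5668, 0.0155, 0.2942]
tool_rot: [-2.837, -1.348, 0.001]
ft_force: [-0.0, 0.3, 0.2]
grip_width: 1.0
```

Emit:
arm_command --motion '[[[2.8,3.7,0],[0,0,-6.9],0],[[2.3,4,0],[0,0,-6.9],0],[[1.7,4.3,0],[0,0,-7],0],[[1.3,4.4,0],[0,0,-6.9],0],[[0.7,4.6,0],[0,0,-6.9],0],[[0.4,4.6,0.8],[0,0,-6.9],0],[[-0.2,4.6,0.7],[0,0,-6.9],0],[[-0.7,4.6,0.8],[0,0,-7],0]]'

```text
time: 17.5
position: [0.6038, 0.0143, 0.2919]
tool_rot: [-1.885, -2.512, 0.001]
ft_force: [0.3, -0.4, -0.2]
grip_width: 0.998
```

Emit:
arm_command --motion '[[[-1.2,4.4,0.8],[0,0,-6.9],0],[[-1.8,4.3,0.8],[0,0,-6.9],0],[[-2.3,4,0.7],[0,0,-6.9],0],[[-2.7,3.7,0.8],[0,0,-7],0],[[-3.2,3.3,0.8],[0,0,-6.9],0],[[-3.6,2.9,0.8],[0,0,-6.9],0],[[-3.9,2.5,0.7],[0,0,-6.9],0],[[-4.1,2,0.8],[0,0,-7],0]]'

```text
time: 18.17
position: [0.6406, 0.0143, 0.2857]
tool_rot: [-0.501, -3.1, 0.0]
ft_force: [0.0, 0.1, 0.1]
grip_width: 1.0
```

```bash
python3 - <<'E'
from h import *
info(); 
C=plan(pose([.635,.0145,.22],175.1,18),4,0)
C=plan(pose([.60,.0145,.175],175.1,38),4,0,C)
C=plan(pose([.5407,.0143,.120],175.1,48),6,0,C)
E
```

```text
t 18.17 tcp [0.6406 0.0143 0.2857] grasp [0.6406 0.0143 0.2907] yaw 161.63 phi 0.05 roll 0.01 q [-0.079  0.283  0.019  1.402 -0.006  1.458  1.19 ] F [0.  0.1 0.1] w 1.0
[[[1.7, -0.5, 17.6], [0.5, 4.5, -3.3], 0], [[0.3, -0.3, 17.7], [0.6, 4.4, -3.4], 0], [[-1, -0.1, 17.7], [0.5, 4.5, -3.3], 0], [[-2.4, 0, 17.6], [0.5, 4.5, -3.4], 0]]
[[[5.2, -0.7, 13.3], [0, 5, 0], 0], [[4.1, -0.8, 13.7], [0, 5, 0], 0], [[2.9, -0.7, 14.1], [0, 5, 0], 0], [[1.6, -0.8, 14.2], [0, 5, 0], 0]]
[[[2.2, -0.9, 13.3], [0, 1.7, 0], 0], [[1.9, -0.8, 13.3], [0, 1.6, 0], 0], [[1.5, -0.9, 13.4], [0, 1.7, 0], 0], [[1.1, -0.9, 13.4], [0, 1.6, 0], 0], [[0.7, -0.9, 13.4], [0, 1.7, 0], 0], [[0.3, -0.8, 13.5], [0, 1.7, 0], 0]]
```

Emit:
arm_command --motion '[[[1.7,-0.5,17.6],[0.5,4.5,-3.3],0],[[0.3,-0.3,17.7],[0.6,4.4,-3.4],0],[[-1,0,17.7],[0.5,4.5,-3.3],0],[[-2.4,0,17.6],[0.5,4.5,-3.4],0],[[5.2,-0.7,13.3],[0,5,0],0],[[4,-0.8,13.7],[0,5,0],0],[[2.9,-0.7,14],[0,5,0],0],[[1.6,-0.8,14.2],[0,5,0],0]]'

```text
time: 18.83
position: [0.5971, 0.0151, 0.1713]
tool_rot: [-0.112, -2.472, -0.04]
ft_force: [0.1, 0.5, 0.3]
grip_width: 1.0
```

```bash
python3 - <<'E'
from h import *
info(); M=T(); b,d=optics.get_image('wrist'); np.savez('w8.npz',b=b,d=d,M=M); cv2.imwrite('pics/w8.png',b)
b,d=optics.get_image('side'); cv2.imwrite('pics/s8.png',cv2.resize(b[130:270,220:400],None,fx=4,fy=4))
info()
C=plan(pose([.5407,.0143,.120],175.1,48),6,0)
E
```

```text
t 18.83 tcp [0.5971 0.0151 0.1713] grasp [0.6002 0.0148 0.1753] yaw 174.78 phi 38.22 roll -0.05 q [-0.022  0.757 -0.008  1.088 -0.075  1.958  1.446] F [0.1 0.5 0.3] w 1.0
t 18.93 tcp [0.5957 0.0147 0.1657] grasp [0.5988 0.0144 0.1696] yaw 174.75 phi 38.61 roll 0.04 q [-0.022  0.763 -0.008  1.093 -0.075  1.955  1.446] F [ 0.8  0.7 -1.3] w 0.999
[[[2.5, -0.9, 12.5], [0, 1.6, 0], 0], [[2.2, -0.9, 12.5], [0.1, 1.5, -0.1], 0], [[1.8, -0.9, 12.6], [0, 1.6, 0], 0], [[1.5, -0.9, 12.6], [0, 1.6, -0.1], 0], [[1.1, -0.9, 12.7], [0.1, 1.5, 0], 0], [[0.8, -0.8, 12.7], [0, 1.6, -0.1], 0]]
```

View pics/w8.png

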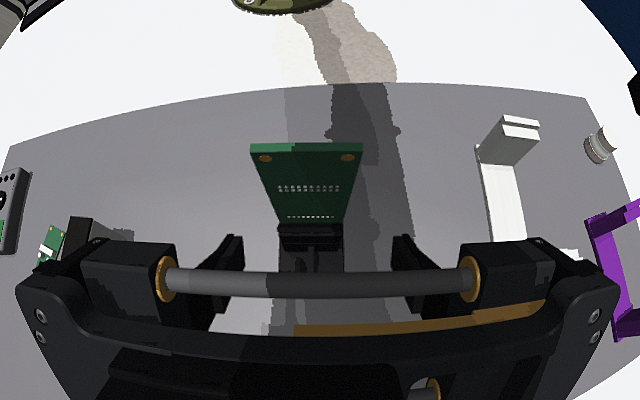

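View pics/s8.png

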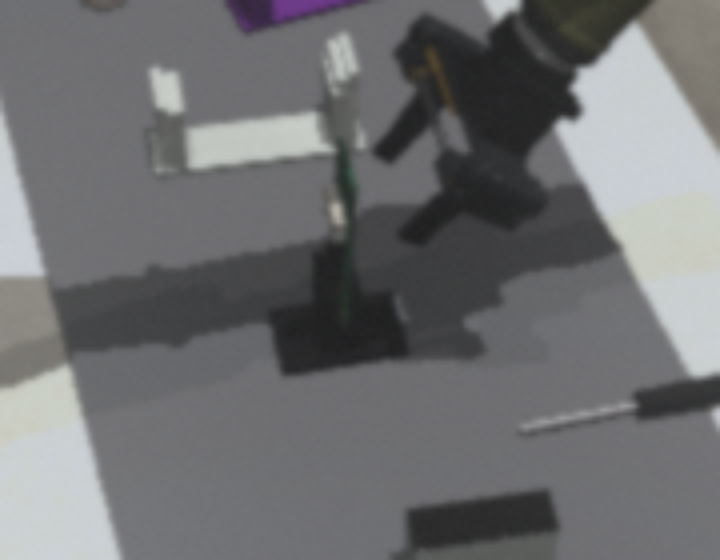

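```bash
python3 - <<'E'
from h import *
z=np.load('w8.npz'); W,ok=wcloud(z['b'],z['d'],z['M']); b=z['b'].astype(int)
g=ok&(b[...,1]>b[...,2]+12)&(b[...,1]>b[...,0]+5)&(abs(W[...,0]-.54)<.04)&(abs(W[...,1]-.014)<.05)&(W[...,2]>.09)&(W[...,2]<.201)
P=W[g]; c=P.mean(0); u,s,vt=np.linalg.svd(P-c,full_matrices=False); n=vt[2]*np.sign(vt[2,0]); print(len(P),c,n,s)
print('yaw',np.degrees(np.arctan2(n[1],n[0])),'lean',np.degrees(np.arcsin(-n[2])))
for lo in np.arange(.1,.2,.02):
    k=(P[:,2]>lo)&(P[:,2]<lo+.02); 
    if k.sum()>20: print(lo.round(2),k.sum(),np.median(P[k],0).round(4),np.percentile(P[k,1],[1,99]).round(4))
# solder plane x at z=.12,y=.0143
print('centre plane x at z .12/.127:',[(c[0]-(n[1]*(.0143-c[1])+n[2]*(zz-c[2]))/n[0]-.0025).round(4) for zz in (.12,.127)])
E
```

```text
3926 [0.54626971 0.01256777 0.1591447 ] [ 0.99511152 -0.08328161 -0.05307766] [1.91958439 0.97859264 0.02001531]
yaw -4.783977487186631 lean 3.0425557766009628
0.1 429 [0.5436 0.0126 0.1093] [-0.0121  0.0414]
0.12 569 [0.5446 0.0115 0.131 ] [-0.0123  0.0411]
0.14 533 [0.5456 0.0108 0.1473] [-0.0126  0.0414]
0.16 951 [0.5468 0.011  0.1711] [-0.0126  0.0413]
0.18 1234 [0.5478 0.0106 0.1897] [-0.0128  0.0412]
centre plane x at z .12/.127: [np.float64(0.5418), np.float64(0.5422)]
```

Emit:
arm_command --motion '[[[2.5,-0.9,12.5],[0,1.6,0],0],[[2.2,-0.9,12.5],[0,1.5,0],0],[[1.8,-0.9,12.5],[0,1.6,0],0],[[1.5,-0.9,12.5],[0,1.6,0],0],[[1,-0.9,12.5],[0,1.5,0],0],[[0.8,-0.8,12],[0,1.6,0],0],[[0,0,0],[0,0,0],0],[[0,0,0],[0,0,0],0]]'

```text
time: 19.6
position: [0.5403, 0.015, 0.1231]
tool_rot: [-0.105, -2.312, -0.047]
ft_force: [0.0, 0.4, 0.6]
grip_width: 1.004
```

```bash
python3 - <<'E'
from h import *
info()
C=plan(pose([.5415,.0144,.120],175.1,48),1,0)
E
```

```text
t 19.6 tcp [0.5403 0.015  0.1231] grasp [0.544  0.0147 0.1264] yaw 174.77 phi 47.41 roll -0.03 q [-0.014  0.795 -0.014  1.207 -0.084  1.963  1.454] F [0.  0.4 0.6] w 1.004
[[[-3, -0.5, 6.2], [0.3, 0.6, -0.2], 0]]
```

Emit:
arm_command --motion '[[[-1.4,-0.2,3],[0,0.3,0],0],[[-1.4,-0.2,3],[0,0.3,-0.2],0],[[0,0,0],[0,0,0],0.3],[[0,0,0],[0,0,0],0.7],[[0,0,0],[0,0,0],1],[[0,0,0],[0,0,0],1],[[0,0,0],[0,0,0],1],[[0,0,0],[0,0,0],1]]' --force 35

```text
time: 20.27
position: [0.5386, 0.0148, 0.1178]
tool_rot: [-0.101, -2.304, -0.049]
ft_force: [0.4, -0.7, 0.5]
grip_width: 0.634
```

```bash
python3 - <<'E'
from h import *
info()
M=T();G=M[:3,3]-.005*M[:3,2]
C=plan(pose([G[0]+.003,G[1],G[2]+.045],175.1,47),5,1)
C=plan(pose([.55,.06,.25],175.1,10),8,1,C)
E
```

```text
t 20.27 tcp [0.5386 0.0148 0.1178] grasp [0.5423 0.0145 0.1211] yaw 174.91 phi 47.88 roll -0.18 q [-0.013  0.802 -0.015  1.21  -0.084  1.96   1.458] F [ 0.4 -0.7  0.5] w 0.634
[[[6.3, 0.1, -6.5], [0.1, -0.2, 0], 1], [[6.2, 0, -6.5], [0, -0.2, 0], 1], [[6.2, 0.1, -6.5], [0.1, -0.1, 0], 1], [[6.2, 0.1, -6.5], [0, -0.2, 0], 1], [[6.2, 0, -6.6], [0.1, -0.2, 0], 1]]
[[[7.2, 5.7, -7.4], [0, -4.6, 0], 1], [[6.6, 5.7, -7.9], [0, -4.6, 0], 1], [[6, 5.8, -8.4], [0, -4.7, 0], 1], [[5.2, 5.7, -8.9], [0, -4.6, 0], 1], [[4.5, 5.7, -9.2], [0, -4.6, 0], 1], [[3.8, 5.7, -9.6], [0, -4.6, 0], 1], [[2.9, 5.7, -9.9], [0, -4.7, 0], 1], [[2.2, 5.7, -10.1], [0, -4.6, 0], 1]]
```

Emit:
arm_command --motion '[[[6.2,0,-6.5],[0,-0.2,0],1],[[6.2,0,-6.5],[0,-0.2,0],1],[[6.2,0,-6.5],[0,-0.2,0],1],[[6.2,0,-6.5],[0,-0.2,0],1],[[6.2,0,-6.5],[0,-0.2,0],1],[[0,0,0],[0,0,0],1]]'

```text
time: 20.77
position: [0.5425, 0.0145, 0.1652]
tool_rot: [-0.101, -2.326, -0.049]
ft_force: [0.0, 0.6, -2.0]
grip_width: 0.636
```

```bash
python3 - <<'E'
from h import *
info()
M=T();G=M[:3,3]-.005*M[:3,2]
C=plan(pose([.55,.06,.25],175.1,10),8,1)
v,u=np.mgrid[:400,:640]
S={}
for n,f in [('top','top0'),('top','top2'),('side','side0'),('side','side4'),('side','side7')]:
    z=np.load(f+'.npz'); S[f]=(px2w(n,u,v,z['d']),z['d']>0)
for f in ['w5','w7','w8']:
    z=np.load(f+'.npz'); S[f]=wcloud(z['b'],z['d'],z['M'])
a=np.radians(-6.9);e=np.array([np.cos(a),np.sin(a)]);p=np.array([-e[1],e[0]]);c0=np.array([.532,.264])
for f,(W,ok) in S.items():
    m=ok&(abs(W[...,0]-.532)<.13)&(abs(W[...,1]-.264)<.06)
    for nm,zz,xs in [('lip',(.088,.105),1),('stop',(.082,.095),-1)]:
        P=W[m&(W[...,2]>zz[0])&(W[...,2]<zz[1])&((W[...,0]-.532)*xs>.03)]
        if len(P)>12:
            r=cv2.minAreaRect(P[:,:2].astype(np.float32)); q=(np.array(r[0])-c0); 
            print(f,nm,len(P),'rel',(q@e*1000).round(1),(q@p*1000).round(1),'sz',np.round(np.array(r[1])*1000,1),round(r[2],1),'z',np.percentile(P[:,2],[50,95]).round(4),
              'xrange',np.percentile((P[:,:2]-c0)@e*1000,[2,98]).round(1),'y',np.percentile((P[:,:2]-c0)@p*1000,[2,98]).round(1))
E
```

```text
t 20.77 tcp [0.5425 0.0145 0.1652] grasp [0.5462 0.0142 0.1687] yaw 174.91 phi 46.64 roll -0.22 q [-0.013  0.752 -0.015  1.182 -0.086  2.016  1.452] F [ 0.   0.6 -2. ] w 0.636
[[[7, 5.8, -7.1], [0, -4.6, 0], 1], [[6.5, 5.8, -7.6], [0.1, -4.6, 0], 1], [[5.8, 5.7, -8.1], [0, -4.5, 0], 1], [[5.1, 5.8, -8.5], [0, -4.6, 0], 1], [[4.5, 5.8, -8.9], [0.1, -4.6, 0], 1], [[3.7, 5.8, -9.3], [0, -4.6, 0], 1], [[2.9, 5.7, -9.5], [0, -4.6, -0.1], 1], [[2.2, 5.8, -9.8], [0.1, -4.5, 0], 1]]
top0 lip 142 rel 82.1 0.2 sz [55.8 19.8] 84.3 z [0.099  0.1044] xrange [72.4 91.4] y [-27.1  27.3]
top0 stop 97 rel -80.7 -0.1 sz [55.4 23.4] 83.0 z [0.088  0.0918] xrange [-92.4 -70.4] y [-27.1  27.2]
top2 lip 143 rel 81.9 0.5 sz [55.9 19.4] 83.7 z [0.0988 0.1042] xrange [72.4 91.1] y [-26.8  27.3]
top2 stop 93 rel -80.6 0.2 sz [55.4 23.7] 83.2 z [0.0877 0.0914] xrange [-92.4 -70.1] y [-27.3  27.1]
side0 lip 69 rel 83.4 -2.9 sz [59.3 19.8] 82.5 z [0.0968 0.1041] xrange [74. 93.] y [-31.9  26.4]
side0 stop 34 rel -79.5 -2.3 sz [58.8 22.8] 83.1 z [0.0858 0.0895] xrange [-90.9 -68.8] y [-31.7  24.8]
side4 stop 28 rel -85.6 -7.3 sz [55.7 11. ] 76.6 z [0.0861 0.0919] xrange [-90.5 -79.9] y [-33.5  20.1]
side7 lip 68 rel 83.5 -1.3 sz [59.5 19.7] 83.0 z [0.0964 0.1033] xrange [73.8 92.6] y [-30.8  27.3]
side7 stop 38 rel -79.4 -4.3 sz [57.8 23.8] 82.7 z [0.0848 0.0901] xrange [-91.1 -68.4] y [-33.1  23.4]
w5 lip 742 rel 82.4 0.4 sz [58.4 20. ] 83.3 z [0.0956 0.1014] xrange [72.7 91.6] y [-27.8  27.5]
w7 lip 706 rel 81.7 1.2 sz [58.8 19.7] 83.3 z [0.0958 0.1017] xrange [72.5 91.1] y [-27.5  27.6]
w8 lip 120 rel 79.2 17.1 sz [27.4 11.9] 83.2 z [0.0953 0.1013] xrange [73.4 84.9] y [ 4.7 29.9]
w8 stop 306 rel -86.8 0.9 sz [57.2 11.5] 82.4 z [0.0866 0.0878] xrange [-91.4 -81.6] y [-26.9  27.3]
```

```bash
cat >> h.py <<'E'
F=np.array([.5318,.2642,.0825]); FY=-6.8; GE=.0742; PHIF=45.1
def hook(ex,ez,s,dy=0,dyaw=0):
    a=np.radians(FY);e=np.array([np.cos(a),np.sin(a),0]);p=np.array([-e[1],e[0],0]);Z=np.array([0,0,1.]);S=np.radians(s)
    d=np.cos(S)*e-np.sin(S)*Z; E=F+ex/1000*e+ez/1000*Z; g=E-GE*d+dy/1000*p
    return pose(g,FY+180+dyaw,-(PHIF-s))
E
python3 - <<'E'
from h import *
C=plan(pose([.548,.05,.25],175.1,20),7,1)
Tt=hook(60,35,17); print((Tt[:3,3]).round(3))
Tm=Tt.copy(); Tm[2,3]=.25
C=plan(Tm,14,1,C)
E
python3 - <<'E'
from kin import *; import sys
sys.argv=['']
from h import hook
for a in [(60,35,17),(79,2,17),(80,0,5),(80,0,0)]:
    M=hook(*a); g=M[:3,3]-.005*M[:3,2]
    for sd in ([-.5,.2,0,2.0,.5,.7,.3],):
        q,e,an=ik(g,173.2,-(45.1-a[2]),seed=np.array(sd)); print(a,round(e*1e3,1),round(an,1),q.round(2))
E
```

```text
[[[8.2, 5.2, -7.9], [0, -3.8, 0], 1], [[7.8, 5.1, -8.4], [0.1, -3.8, 0], 1], [[7.1, 5.2, -9], [0, -3.8, 0], 1], [[6.5, 5.1, -9.3], [0.1, -3.8, 0], 1], [[5.9, 5.2, -9.8], [0, -3.8, 0], 1], [[5.2, 5.1, -10.2], [0, -3.8, 0], 1], [[4.5, 5.1, -10.5], [0.1, -3.8, 0], 1]]
[0.523 0.265 0.135]
[[[2.9, 15.2, 0.7], [0, -3.4, 0.1], 1], [[3, 15.1, 0.5], [0, -3.5, 0.2], 1], [[3, 15.2, 0.3], [0, -3.4, 0.1], 1], [[3.1, 15.1, 0.2], [0, -3.5, 0.1], 1], [[3.1, 15.2, 0], [0, -3.4, 0.2], 1], [[3.2, 15.1, -0.3], [0, -3.4, 0.1], 1], [[3.1, 15.1, -0.4], [0.1, -3.5, 0.2], 1], [[3.2, 15.1, -0.6], [0, -3.4, 0.1], 1]]
[[[3.2, 15.1, -0.8], [0, -3.4, 0.1], 1], [[3.1, 15.1, -1], [0, -3.5, 0.2], 1], [[3.2, 15.1, -1.2], [0, -3.4, 0.1], 1], [[3, 15.1, -1.4], [0, -3.5, 0.1], 1], [[3, 15.1, -1.6], [0, -3.4, 0.2], 1], [[3, 15.1, -1.7], [0, -3.4, 0.1], 1]]
(60, 35, 17) 0.0 0.0 [-0.65  0.05 -0.08  2.08  0.54  0.74  0.39]
(79, 2, 17) 0.0 0.0 [-0.63  0.12 -0.07  2.08  0.58  0.67  0.36]
(80, 0, 5) 0.0 0.0 [-0.73  0.13 -0.08  2.22  1.11  0.6  -0.23]
(80, 0, 0) 0.0 0.0 [-0.78  0.16 -0.07  2.27  1.34  0.64 -0.49]
```

Emit:
arm_command --motion '[[[8.2,5.2,-7.9],[0,-3.8,0],1],[[7.8,5.1,-8.4],[0,-3.8,0],1],[[7,5.2,-9],[0,-3.8,0],1],[[6.5,5.1,-9.3],[0,-3.8,0],1],[[5.9,5.2,-9.8],[0,-3.8,0],1],[[5.2,5.1,-10.2],[0,-3.8,0],1],[[4.5,5.1,-10.5],[0,-3.8,0],1]]'

```text
time: 21.35
position: [0.5456, 0.0502, 0.2434]
tool_rot: [-0.123, -2.789, -0.027]
ft_force: [0.7, 0.2, -1.7]
grip_width: 0.639
```

Emit:
arm_command --motion '[[[2.9,15.2,0.7],[0,-3.4,0.1],1],[[3,15.1,0.5],[0,-3.5,0.2],1],[[3,15.2,0.3],[0,-3.4,0.1],1],[[3,15,0.2],[0,-3.5,0.1],1],[[3,15.2,0],[0,-3.4,0.2],1],[[3.2,15,-0.3],[0,-3.4,0.1],1],[[3,15,-0.4],[0,-3.5,0.2],1],[[3.2,15,-0.6],[0,-3.4,0.1],1]]'

```text
time: 22.02
position: [0.5325, 0.173, 0.2461]
tool_rot: [0.163, 3.009, -0.008]
ft_force: [0.5, -0.2, -1.3]
grip_width: 0.636
```

Emit:
arm_command --motion '[[[3.2,15,-0.8],[0,-3.4,0.1],1],[[3,15,-1],[0,-3.5,0.2],1],[[3.2,15,-1.2],[0,-3.4,0.1],1],[[3,15,-1.4],[0,-3.5,0.1],1],[[3,15,-1.6],[0,-3.4,0.2],1],[[3,15,-1.7],[0,-3.4,0.1],1],[[0,0,0],[0,0,0],1],[[0,0,0],[0,0,0],1]]'

```text
time: 22.68
position: [0.5219, 0.265, 0.2478]
tool_rot: [0.158, 2.654, -0.034]
ft_force: [0.6, -0.8, -1.9]
grip_width: 0.636
```

```bash
python3 - <<'E'
from h import *
info(); M=T(); b,d=optics.get_image('wrist'); np.savez('w9.npz',b=b,d=d,M=M); cv2.imwrite('pics/w9.png',b)
b,d=optics.get_image('side'); np.savez('side9.npz',b=b,d=d);cv2.imwrite('pics/s9.png',cv2.resize(b[80:220,200:380],None,fx=4,fy=4))
info()
C=plan(hook(60,35,17),6,1)
E
```

```text
t 22.68 tcp [0.5219 0.265  0.2478] grasp [0.5196 0.2652 0.2523] yaw 173.23 phi -27.71 roll -0.22 q [-0.398 -0.064 -0.315  1.938  0.405  0.963  0.554] F [ 0.6 -0.8 -1.9] w 0.636
t 22.78 tcp [0.5238 0.2629 0.2483] grasp [0.5215 0.2632 0.2528] yaw 172.97 phi -27.75 roll -0.27 q [-0.396 -0.063 -0.312  1.937  0.405  0.963  0.554] F [ 0.2 -0.3 -1.1] w 0.634
[[[8.9, 0.3, 16.7], [0, -0.1, -0.1], 1], [[9, 0.3, 16.7], [0, 0, 0], 1], [[8.9, 0.3, 16.6], [0.1, -0.1, -0.1], 1], [[9, 0.3, 16.7], [0, 0, 0], 1], [[9, 0.4, 16.7], [0, -0.1, -0.1], 1], [[9, 0.3, 16.6], [0, -0.1, 0], 1]]
```

View pics/w9.png

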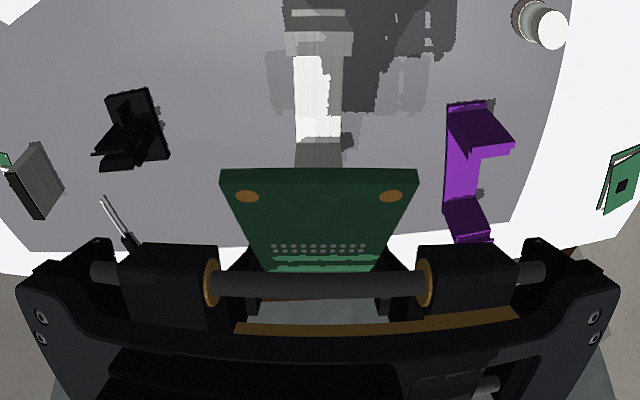

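View pics/s9.png

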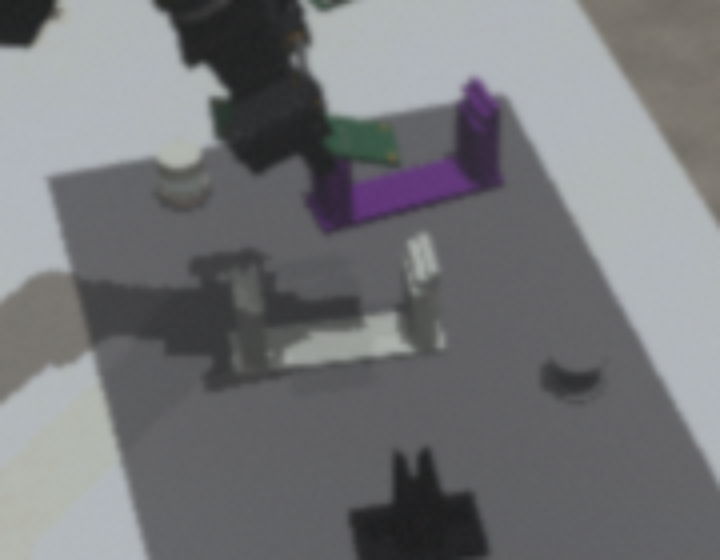

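```bash
python3 - <<'E'
from h import *
z=np.load('w9.npz'); M=z['M']; W,ok=wcloud(z['b'],z['d'],M); b=z['b'].astype(int)
g=ok&(b[...,1]>b[...,2]+12)&(b[...,1]>b[...,0]+5); g[:150]=0;g[:,:200]=0;g[:,430:]=0
P=W[g]; P=P[(P[:,2]>.2)]; c=P.mean(0); u,s,vt=np.linalg.svd(P-c,full_matrices=False); n=vt[2]*np.sign(vt[2,2])
r=np.abs((P-c)@n)<.002; P=P[r]; c=P.mean(0); u,s,vt=np.linalg.svd(P-c,full_matrices=False); n=vt[2]*np.sign(vt[2,2])
L=(P-M[:3,3])@M[:3,:3]; nl=M[:3,:3].T@n
print(len(P),'n',n.round(4),'n in tool',nl.round(4),'phi offset deg',np.degrees(np.arctan2(nl[0],-nl[2])))
a=np.radians(FY);e=np.array([np.cos(a),np.sin(a),0]);p=np.array([-e[1],e[0],0])
print('slope',np.degrees(np.arctan2(n@e,n[2])),'roll',np.degrees(np.arctan2(n@p,n[2])))
G=M[:3,3]-.005*M[:3,2]
bx=np.cross(M[:3,1],n); bx/=np.linalg.norm(bx); bx*=np.sign(bx@e)
s_=(P-G)@bx; print('near end rel grasp',np.percentile(s_,[.3,1]),'height of grasp over solder face',(G-c)@n)
# edges lateral in tool y vs s
y=(P-G)@(-M[:3,1])
for lo in np.arange(-.083,-.02,.01):
    k=(s_>lo)&(s_<lo+.01)
    if k.sum()>50: print(round(lo,3),np.percentile(y[k],[1,99]).round(4))
# frame stop/near end in same view
fr=ok&(W[...,2]>.08)&(W[...,2]<.1)&(abs(W[...,0]-.45)<.05)&(abs(W[...,1]-.27)<.05)
Q=W[fr]; q=Q-F; print('stop',len(Q),'x',np.percentile(q@e*1000,[2,98]).round(1),'y',np.percentile(q@p*1000,[1,99]).round(1)); rect(Q,'stop')
fr=ok&(W[...,2]>.004)&(W[...,2]<.02)&(b.min(-1)>150)&(abs(W[...,0]-.50)<.06)&(abs(W[...,1]-.27)<.04)
Q=W[fr];q=Q-F; print('base',len(Q),'y',np.percentile(q@p*1000,[1,99]).round(1),'z',np.median(Q[:,2]))
E
```

```text
14448 n [ 0.2892 -0.0336  0.9567] n in tool [-0.7026  0.0045 -0.7115] phi offset deg -44.64024345593537
slope 16.92699334097936 roll 0.05367784176179184
near end rel grasp [-0.08690122 -0.08655605] height of grasp over solder face -0.0012598197546721459
-0.083 [-0.0281  0.0265]
-0.073 [-0.028   0.0264]
-0.063 [-0.028   0.0265]
-0.053 [-0.0279  0.0265]
-0.043 [-0.0281  0.0267]
-0.033 [-0.028   0.0268]
-0.023 [-0.0279  0.0267]
stop 907 x [-91.8 -71. ] y [-25.6  28.7]
stop 907 [0.4525 0.2753] [0.0559 0.0239] 83.35 z [0.0803 0.0868 0.0882]
base 1945 y [-25.7  13.8] z 0.009061629403899762
```

```bash
sed -i 's/GE=.0742; PHIF=45.1/GE=.0735; PHIF=44.7/; s/g=E-GE\*d+dy/n=np.sin(S)*e+np.cos(S)*Z; g=E-GE*d+.001*n+dy/' h.py; python3 - <<'E'
from h import *
info()
C=plan(hook(60,30,17),6,1)
C=plan(hook(64,6,17),4,1,C)
E
```

```text
t 22.78 tcp [0.5238 0.2629 0.2483] grasp [0.5215 0.2632 0.2528] yaw 172.97 phi -27.75 roll -0.27 q [-0.396 -0.063 -0.312  1.937  0.405  0.963  0.554] F [ 0.2 -0.3 -1.1] w 0.634
[[[9.1, 0.3, 17.4], [0, 0, -0.1], 1], [[9.1, 0.3, 17.4], [0, 0, 0], 1], [[9.2, 0.3, 17.4], [0.1, 0, -0.1], 1], [[9.1, 0.3, 17.4], [0, 0, 0], 1], [[9.1, 0.4, 17.4], [0, 0, -0.1], 1], [[9.1, 0.3, 17.3], [0, 0, 0], 1]]
[[[1.9, 0, 5.8], [0, 0, 0], 1], [[1.9, 0, 5.8], [0, 0, 0], 1], [[1.9, 0, 5.8], [0, 0, 0], 1], [[2, 0, 5.8], [0, 0, 0], 1]]
```

Emit:
arm_command --motion '[[[9.1,0.2,17.4],[0,0,0],1],[[9.1,0.2,17.4],[0,0,0],1],[[9.1,0.2,17.4],[0,0,0],1],[[9.1,0.2,17.4],[0,0,0],1],[[9.1,0.2,17.4],[0,0,0],1],[[9.1,0.2,17.4],[0,0,0],1],[[0,0,0],[0,0,0],1],[[0,0,0],[0,0,0],1]]'

```text
time: 23.45
position: [0.5244, 0.2641, 0.1296]
tool_rot: [0.165, 2.654, -0.036]
ft_force: [-0.0, 0.9, -0.7]
grip_width: 0.635
```

```bash
python3 - <<'E'
from h import *
info();b,d=optics.get_image('side'); np.savez('side10.npz',b=b,d=d);cv2.imwrite('pics/s10.png',cv2.resize(b[110:200,220:340],None,fx=6,fy=6,interpolation=cv2.INTER_CUBIC))
b,d=optics.get_image('top'); cv2.imwrite('pics/t10.png',cv2.resize(b[170:280,190:300],None,fx=5,fy=5,interpolation=cv2.INTER_CUBIC)); info()
C=plan(hook(64,6,17),5,1)
E
```

```text
t 23.45 tcp [0.5244 0.2641 0.1296] grasp [0.5221 0.2644 0.1341] yaw 172.93 phi -27.68 roll -0.19 q [-0.406  0.063 -0.324  2.071  0.562  0.756  0.354] F [-0.   0.9 -0.7] w 0.635
t 23.55 tcp [0.5255 0.2657 0.1321] grasp [0.5232 0.266  0.1365] yaw 172.99 phi -27.89 roll -0.38 q [-0.407  0.061 -0.325  2.069  0.562  0.756  0.354] F [-0.2 -0.2 -1.2] w 0.631
[[[1.9, -0.2, 4.8], [0, 0, -0.1], 1], [[1.9, -0.2, 4.8], [0.1, 0.1, 0], 1], [[1.9, -0.2, 4.8], [0, 0, -0.1], 1], [[1.9, -0.1, 4.7], [0.1, 0, -0.1], 1], [[1.9, -0.2, 4.8], [0, 0.1, -0.1], 1]]
```

View pics/s10.png

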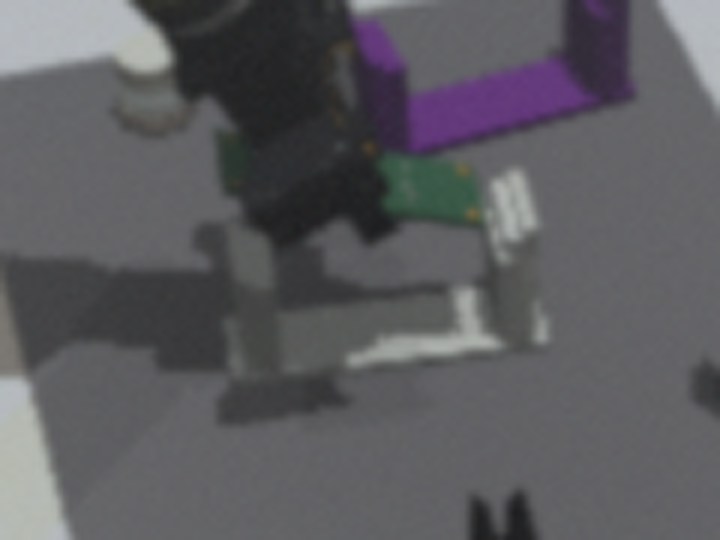

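View pics/t10.png

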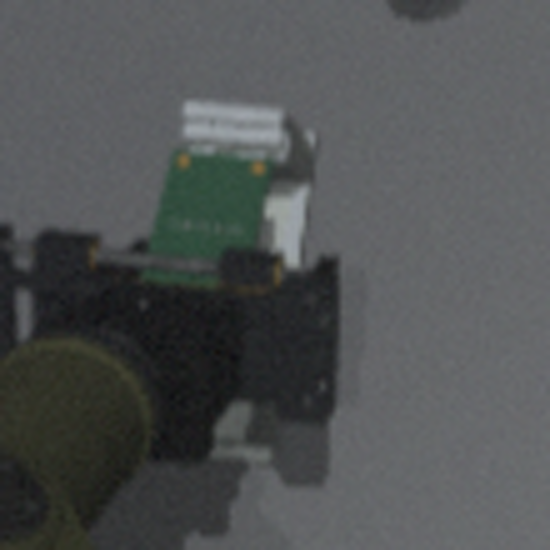

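```bash
python3 - <<'E'
from h import *
v,u=np.mgrid[:400,:640]
a=np.radians(FY);e=np.array([np.cos(a),np.sin(a),0]);p=np.array([-e[1],e[0],0])
b,d=optics.get_image('top'); 
for n,b,d in [('top',b,d),('side',np.load('side10.npz')['b'],np.load('side10.npz')['d'])]:
    W=px2w(n,u,v,d); b=b.astype(int); q=(W-F)*1000; X=q@e;Y=q@p; Zz=q[...,2]
    g=(d>0)&(b[...,1]>b[...,2]+12)&(b[...,1]>b[...,0]+6)&(abs(X)<110)&(abs(Y)<45)&(Zz>0)
    print(n,g.sum(),'X',np.percentile(X[g],[1,99]).round(1),'Z',np.percentile(Zz[g],[1,99]).round(1))
    for lo in range(-10,60,10):
        k=g&(X>lo)&(X<lo+10)
        if k.sum()>10: print(lo,np.percentile(Y[k],[3,97]).round(1),np.median(Zz[k]).round(1))
    k=g&(X>0); A=np.c_[X[k],np.ones(k.sum())]; print('slope',np.degrees(np.arctan(np.linalg.lstsq(A,Zz[k],rcond=None)[0][0])))
    l=(d>0)&(X>65)&(X<100)&(abs(Y)<40)&(Zz>6)&(Zz<30)&~g; print('lip Y',np.percentile(Y[l],[2,98]).round(1),'X',np.percentile(X[l],[2,98]).round(1))
info()
E
```

```text
top 421 X [-17.3  61.2] Z [ 33.1 126.7]
0 [-19.7  26.5] 52.3
10 [-25.2  27.3] 49.3
20 [-24.1  26.2] 46.2
30 [-25.3  26.5] 43.5
40 [-24.6  26.4] 40.1
50 [-26.5  26.2] 37.2
slope -17.710120155061155
lip Y [-27.   27.1] X [72.8 91.3]
side 145 X [ 3.8 60.1] Z [27.7 53.6]
0 [-32.9  11.2] 47.7
10 [-30.9  21.5] 44.4
20 [-32.2  19.8] 42.2
30 [-31.5  20.9] 38.2
40 [-32.4  16.2] 36.8
50 [-24.6  17.3] 31.1
slope -18.169177606919305
lip Y [-32.3  30.2] X [74.3 93.1]
t 23.6 tcp [0.5255 0.2661 0.1325] grasp [0.5232 0.2663 0.1369] yaw 173.01 phi -27.92 roll -0.41 q [-0.407  0.061 -0.325  2.069  0.563  0.756  0.354] F [ 0.1 -0.4 -1.1] w 0.63
```

Emit:
arm_command --motion '[[[1.9,0,4.8],[0,0,0],1],[[1.9,0,4.8],[0,0,0],1],[[1.9,0,4.8],[0,0,0],1],[[1.9,0,4.8],[0,0,0],1],[[1.9,0,4.8],[0,0,0],1],[[0,0,0],[0,0,0],1],[[0,0,0],[0,0,0],1]]'

```text
time: 24.18
position: [0.5267, 0.2655, 0.1041]
tool_rot: [0.162, 2.653, -0.033]
ft_force: [-0.0, 0.0, -1.5]
grip_width: 0.635
```

```bash
cat > chk.py <<'E'
from h import *
import sys
v,u=np.mgrid[:400,:640]
a=np.radians(FY);e=np.array([np.cos(a),np.sin(a),0]);p=np.array([-e[1],e[0],0])
info()
def chk(show=None,cams=('top',)):
    for n in cams:
        b,d=optics.get_image(n); W=px2w(n,u,v,d); bb=b.astype(int); q=(W-F)*1000; X=q@e;Y=q@p; Zz=q[...,2]
        g=(d>0)&(bb[...,1]>bb[...,2]+12)&(bb[...,1]>bb[...,0]+6)&(abs(X)<110)&(abs(Y)<45)&(Zz>-10)&(Zz<60)
        if g.sum()<20: print(n,'few'); continue
        k=g&(X>5); A=np.c_[X[k],np.ones(k.sum())]; c=np.linalg.lstsq(A,Zz[k],rcond=None)[0]
        print(n,g.sum(),'X',np.percentile(X[g],[1,99]).round(1),'slope',np.degrees(np.arctan(c[0])).round(2),'z top at 60,70',(c[0]*60+c[1]).round(1),(c[0]*70+c[1]).round(1),'Y',[np.percentile(Y[g&(X>lo)&(X<lo+25)],[3,97]).round(1).tolist() for lo in (10,40) if (g&(X>lo)&(X<lo+25)).sum()>10])
        l=(d>0)&(X>65)&(X<100)&(abs(Y)<40)&(Zz>6)&(Zz<30)&~g; print('   lip Y',np.percentile(Y[l],[2,98]).round(1),'X',np.percentile(X[l],[2,98]).round(1))
        if show: cv2.imwrite(f'pics/{n}{show}.png',cv2.resize(b[110:200,220:340] if n=='side' else b[170:280,190:300],None,fx=5,fy=5,interpolation=cv2.INTER_CUBIC))
E
python3 - <<'E'
from chk import *
chk('11',('top','side')); info()
print('err to hook(64,6,17) in tool:'); plan(hook(64,6,17),1,1); plan(hook(79,2,17),5,1)
E
```

```text
t 24.18 tcp [0.5267 0.2655 0.1041] grasp [0.5244 0.2658 0.1086] yaw 173.07 phi -27.74 roll -0.27 q [-0.413  0.103 -0.321  2.09   0.614  0.712  0.298] F [-0.   0.  -1.5] w 0.635
top 399 X [-11.9  62.4] slope -17.73 z top at 60,70 7.5 4.3 Y [[-25.5, 26.2], [-25.6, 26.1]]
   lip Y [-26.7  27.2] X [72.6 91.4]
side 147 X [ 4.9 62.5] slope -18.29 z top at 60,70 6.2 2.9 Y [[-29.8, 24.6], [-29.3, 27.3]]
   lip Y [-32.9  27.2] X [74.2 93.3]
t 24.28 tcp [0.5271 0.2659 0.1049] grasp [0.5247 0.2661 0.1094] yaw 173.08 phi -27.8 roll -0.32 q [-0.413  0.102 -0.321  2.089  0.614  0.712  0.298] F [ 0.1  0.3 -1.8] w 0.634
err to hook(64,6,17) in tool:
[[[-1.8, -1.1, -0.8], [0.2, 0.1, -0.3], 1]]
[[[-2.6, -0.2, 1.9], [0, 0, -0.1], 1], [[-2.7, -0.2, 2], [0.1, 0, 0], 1], [[-2.6, -0.2, 1.9], [0, 0.1, -0.1], 1], [[-2.7, -0.3, 2], [0.1, 0, 0], 1], [[-2.6, -0.2, 1.9], [0, 0, -0.1], 1]]
```

View pics/side11.png

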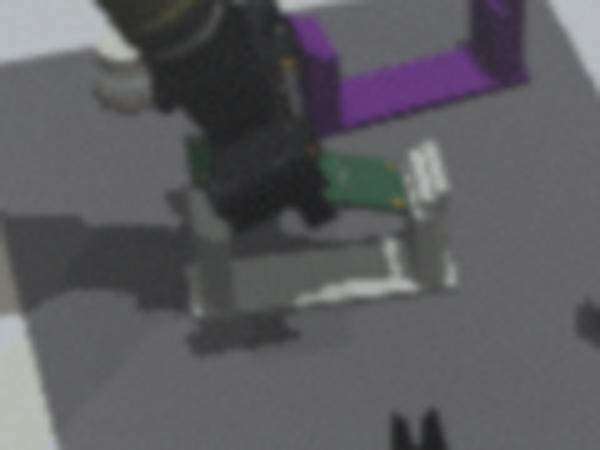

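Emit:
arm_command --motion '[[[-2.7,0,1.7],[0,0,0],1],[[-2.7,0,1.7],[0,0,0],1],[[-2.7,0,1.7],[0,0,0],1],[[-2.7,0,1.6],[0,0,0],1],[[-2.7,0,1.6],[0,0,0],1],[[0,0,0],[0,0,0],1],[[0,0,0],[0,0,0],1]]'

```text
time: 24.87
position: [0.5429, 0.2636, 0.1037]
tool_rot: [0.163, 2.652, -0.033]
ft_force: [0.0, 0.6, -2.3]
grip_width: 0.631
```

```bash
python3 - <<'E'
from chk import *
chk('12',('top','side')); info()
plan(hook(79,2,17.5),1,1); plan(hook(79.5,2,10),1,1)
E
```

```text
t 24.87 tcp [0.5429 0.2636 0.1037] grasp [0.5406 0.2639 0.1082] yaw 173.04 phi -27.79 roll -0.31 q [-0.401  0.127 -0.31   2.065  0.617  0.704  0.319] F [ 0.   0.6 -2.3] w 0.631
top 355 X [ 5.5 72.1] slope -17.69 z top at 60,70 12.4 9.2 Y [[-23.7, 26.7], [-25.9, 26.7]]
   lip Y [-27.5  27.8] X [70.4 91.6]
side 136 X [-35.2  72. ] slope -17.38 z top at 60,70 10.9 7.8 Y [[-33.4, 24.2], [-29.3, 24.3]]
   lip Y [-31.4  24.1] X [71.4 93.4]
t 24.97 tcp [0.5426 0.2638 0.1037] grasp [0.5403 0.2641 0.1081] yaw 173.06 phi -27.79 roll -0.31 q [-0.401  0.127 -0.31   2.065  0.617  0.704  0.319] F [-0.8 -0.  -1.5] w 0.638
[[[-0.4, -0.9, 0.9], [0.2, 0.6, -0.3], 1]]
[[[5, -0.9, 8.2], [0.2, -6.9, -0.3], 1]]
```

View pics/side12.png

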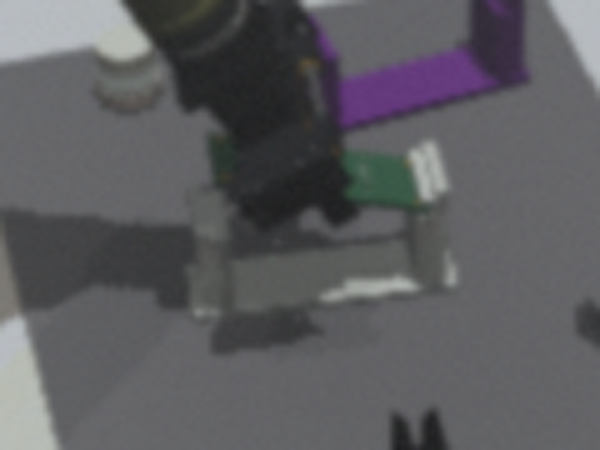

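View pics/top12.png

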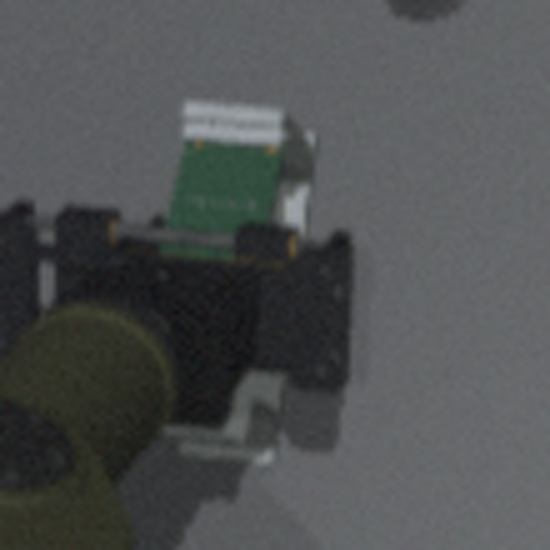

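```bash
sed -i 's/PHIF=44.7/PHIF=44.9/' h.py; python3 - <<'E'
from h import *
H0=hook(78.8,3,17.1); N=T(); C=N
for tgt,n in [((79.3,1.8,9),8),((79.6,1,4),6)]:
    C=plan(N@np.linalg.inv(H0)@hook(*tgt),n,1,C)
E
```

```text
[[[0.8, 0, 1.1], [0, -1, 0], 1], [[0.8, 0, 1.1], [0, -1, 0], 1], [[0.8, 0, 1.1], [0, -1, 0], 1], [[0.9, 0, 1.1], [0, -1.1, 0], 1], [[0.8, 0, 1.1], [0, -1, 0], 1], [[0.9, 0, 1], [0, -1, 0], 1], [[0.9, 0, 1.1], [0, -1, 0], 1], [[1, 0, 1], [0, -1, 0], 1]]
[[[0.7, 0, 0.9], [0, -0.8, 0], 1], [[0.7, 0, 0.9], [0, -0.9, 0], 1], [[0.7, 0, 0.9], [0, -0.8, 0], 1], [[0.7, 0, 0.9], [0, -0.8, 0], 1], [[0.8, 0, 0.9], [0, -0.9, 0], 1], [[0.7, 0, 0.8], [0, -0.8, 0], 1]]
```

Emit:
arm_command --motion '[[[0.8,0,1.1],[0,-1,0],1],[[0.8,0,1.1],[0,-1,0],1],[[0.8,0,1.1],[0,-1,0],1],[[0.9,0,1.1],[0,-1,0],1],[[0.8,0,1.1],[0,-1,0],1],[[0.9,0,1],[0,-1,0],1],[[0.9,0,1.1],[0,-1,0],1],[[1,0,1],[0,-1,0],1]]'

```text
time: 25.63
position: [0.5411, 0.2643, 0.0929]
tool_rot: [0.154, 2.512, -0.042]
ft_force: [1.1, -0.6, -0.9]
grip_width: 0.636
```

Emit:
arm_command --motion '[[[0,0,0],[0,0,0],1],[[0,0,0],[0,0,0],1]]'

```text
time: 25.8
position: [0.5409, 0.2642, 0.0927]
tool_rot: [0.153, 2.513, -0.042]
ft_force: [0.3, 0.4, -1.5]
grip_width: 0.632
```

```bash
python3 - <<'E'
from chk import *
chk('13',('top','side')); info()
E
```

```text
t 25.8 tcp [0.5409 0.2642 0.0927] grasp [0.538  0.2646 0.0967] yaw 173.12 phi -35.76 roll -0.29 q [-0.482  0.123 -0.298  2.161  0.923  0.651 -0.02 ] F [ 0.3  0.4 -1.5] w 0.632
top 455 X [-7.4 71.8] slope -9.13 z top at 60,70 8.3 6.7 Y [[-24.1, 27.5], [-25.6, 26.6]]
   lip Y [-27.1  26.9] X [71.9 91.4]
side 158 X [12.2 71.4] slope -8.85 z top at 60,70 7.1 5.5 Y [[-27.8, 24.4], [-27.9, 24.0]]
   lip Y [-32.6  31.3] X [71.2 93.1]
t 25.9 tcp [0.5415 0.2642 0.0932] grasp [0.5386 0.2645 0.0973] yaw 173.07 phi -35.8 roll -0.34 q [-0.482  0.123 -0.298  2.16   0.924  0.651 -0.02 ] F [ 0.3 -0.1 -1.4] w 0.634
```

Emit:
arm_command --motion '[[[0.7,0,0.9],[0,-0.8,0],1],[[0.7,0,0.9],[0,-0.9,0],1],[[0.7,0,0.9],[0,-0.8,0],1],[[0.7,0,0.9],[0,-0.8,0],1],[[0.8,0,0.9],[0,-0.9,0],1],[[0.7,0,0.8],[0,-0.8,0],1],[[0,0,0],[0,0,0],1],[[0,0,0],[0,0,0],1]]'

```text
time: 26.57
position: [0.5412, 0.2642, 0.0861]
tool_rot: [0.149, 2.426, -0.048]
ft_force: [-0.5, -0.8, -1.4]
grip_width: 0.633
```

```bash
python3 - <<'E'
from chk import *
chk('14',('top','side')); info()
N=T()
plan(N@np.linalg.inv(hook(79.6,1,4))@hook(79.8,0.3,0.5),5,1)
E
```

```text
t 26.57 tcp [0.5412 0.2642 0.0861] grasp [0.538  0.2646 0.0899] yaw 173.07 phi -40.77 roll -0.31 q [-0.532  0.138 -0.292  2.212  1.138  0.658 -0.258] F [-0.5 -0.8 -1.4] w 0.633
top 514 X [-14.5  72.2] slope -3.96 z top at 60,70 6.3 5.6 Y [[-25.0, 27.5], [-26.1, 26.6]]
   lip Y [-26.9  27.1] X [72.3 91.1]
side 186 X [ 5.6 73. ] slope -5.63 z top at 60,70 4.1 3.1 Y [[-25.9, 24.2], [-30.1, 25.6]]
   lip Y [-31.3  26.9] X [74.1 93.2]
t 26.67 tcp [0.5415 0.2642 0.0865] grasp [0.5383 0.2646 0.0903] yaw 173.05 phi -40.8 roll -0.34 q [-0.532  0.138 -0.292  2.211  1.138  0.658 -0.258] F [-0.  -0.8 -1.5] w 0.641
[[[0.6, 0, 0.8], [0, -0.7, 0], 1], [[0.7, 0, 0.7], [0, -0.7, 0], 1], [[0.6, 0, 0.8], [0, -0.7, 0], 1], [[0.6, 0, 0.8], [0, -0.7, 0], 1], [[0.7, 0, 0.7], [0, -0.7, 0], 1]]
```

View pics/side14.png

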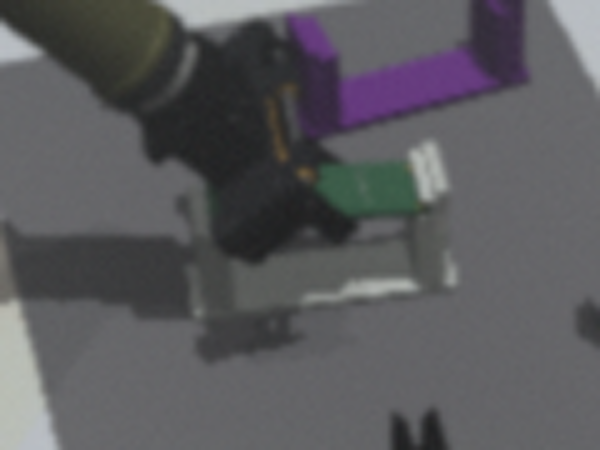

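Emit:
arm_command --motion '[[[0.6,0,0.8],[0,-0.7,0],1],[[0.7,0,0.8],[0,-0.7,0],1],[[0.6,0,0.8],[0,-0.7,0],1],[[0.6,0,0.8],[0,-0.7,0],1],[[0.6,0,0.7],[0,-0.5,0],1],[[0,0,0],[0,0,0],1],[[0,0,0],[0,0,0],1]]'

```text
time: 27.25
position: [0.5416, 0.2641, 0.0812]
tool_rot: [0.146, 2.368, -0.052]
ft_force: [0.3, 0.8, -1.8]
grip_width: 0.629
```

```bash
python3 - <<'E'
from chk import *
chk('15',('top','side')); info()
E
```

```text
t 27.25 tcp [0.5416 0.2641 0.0812] grasp [0.5381 0.2645 0.0848] yaw 173.07 phi -44.09 roll -0.31 q [-0.564  0.157 -0.289  2.242  1.279  0.682 -0.415] F [ 0.3  0.8 -1.8] w 0.629
top 549 X [-19.1  72.4] slope -1.17 z top at 60,70 4.3 4.1 Y [[-24.8, 27.2], [-25.7, 26.5]]
   lip Y [-27.3  27.5] X [72.3 91.2]
side 191 X [ 0.6 72. ] slope -1.32 z top at 60,70 2.2 2.0 Y [[-28.2, 22.5], [-28.2, 25.4]]
   lip Y [-31.3  29.6] X [74.  92.9]
t 27.35 tcp [0.5417 0.2641 0.0814] grasp [0.5383 0.2645 0.085 ] yaw 173.05 phi -44.11 roll -0.33 q [-0.564  0.157 -0.289  2.242  1.279  0.682 -0.416] F [-0.2 -0.2 -2. ] w 0.638
```

Emit:
arm_command --motion '[[[0.3,0,0.3],[0,-0.4,0],1],[[0.3,0,0.3],[0,-0.4,0],1],[[0.2,0,0.2],[0,0,0],1],[[0,0,0],[0,0,0],1],[[0,0,0],[0,0,0],1]]'

```text
time: 27.77
position: [0.5414, 0.2641, 0.0799]
tool_rot: [0.145, 2.354, -0.053]
ft_force: [0.9, -0.2, -2.1]
grip_width: 0.635
```

```bash
python3 - <<'E'
from chk import *
chk('16',('top','side')); info()
E
```

```text
t 27.77 tcp [0.5414 0.2641 0.0799] grasp [0.5379 0.2645 0.0834] yaw 173.07 phi -44.89 roll -0.3 q [-0.571  0.163 -0.289  2.249  1.312  0.69  -0.453] F [ 0.9 -0.2 -2.1] w 0.635
top 558 X [-20.8  72.5] slope -0.04 z top at 60,70 3.9 3.9 Y [[-24.6, 27.7], [-26.5, 27.6]]
   lip Y [-27.4  27.3] X [72.6 91.1]
side 198 X [ 0.6 71.6] slope -0.1 z top at 60,70 1.9 1.8 Y [[-27.8, 26.2], [-28.4, 26.2]]
   lip Y [-32.8  28. ] X [73.3 93. ]
t 27.87 tcp [0.5415 0.2641 0.08  ] grasp [0.538  0.2645 0.0835] yaw 173.07 phi -44.9 roll -0.32 q [-0.571  0.162 -0.289  2.249  1.312  0.69  -0.453] F [ 0.3 -0.  -2. ] w 0.638
```

Emit:
arm_command --motion '[[[0.4,0,0.4],[0,0,0],1],[[0,0,0],[0,0,0],1],[[0,0,0],[0,0,0],1]]'

```text
time: 28.12
position: [0.5416, 0.2641, 0.0795]
tool_rot: [0.145, 2.354, -0.052]
ft_force: [-0.3, 0.4, -0.2]
grip_width: 0.634
```

Emit:
arm_command --motion '[[[0.4,0,0.4],[0,0,0],1],[[0,0,0],[0,0,0],1],[[0,0,0],[0,0,0],1]]'

```text
time: 28.37
position: [0.5417, 0.2642, 0.0795]
tool_rot: [0.145, 2.353, -0.052]
ft_force: [-3.6, -0.9, 5.2]
grip_width: 0.638
```

```bash
python3 - <<'E'
from chk import *
chk('17',('top','side')); info(); print(ctrl.get_state()['torque'])
E
```

```text
t 28.37 tcp [0.5417 0.2642 0.0795] grasp [0.5382 0.2646 0.083 ] yaw 173.07 phi -44.97 roll -0.32 q [-0.572  0.164 -0.289  2.249  1.316  0.69  -0.458] F [-3.6 -0.9  5.2] w 0.638
top 551 X [-20.9  72.4] slope 0.24 z top at 60,70 3.7 3.7 Y [[-25.2, 27.0], [-26.1, 26.6]]
   lip Y [-27.1  27. ] X [72.8 91.6]
side 198 X [ 0.5 71.3] slope 0.03 z top at 60,70 1.3 1.3 Y [[-29.7, 24.4], [-29.6, 26.6]]
   lip Y [-31.8  27.8] X [74.6 92.8]
t 28.47 tcp [0.5417 0.2642 0.0795] grasp [0.5382 0.2646 0.083 ] yaw 173.06 phi -44.97 roll -0.32 q [-0.572  0.164 -0.289  2.249  1.316  0.69  -0.458] F [-4.1 -1.1  5.1] w 0.633
[-0.19498812  0.45535925 -0.19045002]
```

Emit:
arm_command --motion '[[[0,0,0],[0,0,0],1],[[0,0,0],[0,0,0],1],[[0,0,0],[0,0,0],1]]' --force 4

```text
time: 28.72
position: [0.5418, 0.2641, 0.0793]
tool_rot: [0.146, 2.353, -0.052]
ft_force: [-3.9, -1.0, 5.2]
grip_width: 0.642
```

Emit:
arm_command --motion '[[[0,0,0],[0,0,0],0.3],[[0,0,0],[0,0,0],0.2],[[0,0,0],[0,0,0],0.1],[[0,0,0],[0,0,0],0],[[0,0,0],[0,0,0],0],[[0,0,0],[0,0,0],0],[[0,0,0],[0,0,0],0]]'

```text
time: 29.3
position: [0.5414, 0.2641, 0.0787]
tool_rot: [0.145, 2.354, -0.053]
ft_force: [0.1, 0.1, -0.3]
grip_width: 0.979
```

```bash
python3 - <<'E'
from chk import *
chk('18',('top','side')); info()
M=T(); G=M.copy(); G[:3,3]-=M[:3,2]*.11; 
print(G[:3,3])
E
```

```text
t 29.3 tcp [0.5414 0.2641 0.0787] grasp [0.5379 0.2645 0.0822] yaw 173.07 phi -44.89 roll -0.31 q [-0.572  0.165 -0.289  2.25   1.316  0.69  -0.458] F [ 0.1  0.1 -0.3] w 0.979
top 587 X [-20.8  72.4] slope 0.25 z top at 60,70 3.7 3.8 Y [[-25.3, 26.6], [-26.0, 26.6]]
   lip Y [-27.2  27. ] X [72.8 91.5]
side 202 X [ 3.1 72.2] slope -0.47 z top at 60,70 1.2 1.1 Y [[-27.0, 24.6], [-31.7, 26.9]]
   lip Y [-30.6  27.1] X [74.4 93.1]
t 29.4 tcp [0.5415 0.2641 0.0788] grasp [0.5379 0.2645 0.0823] yaw 173.07 phi -44.9 roll -0.31 q [-0.572  0.165 -0.289  2.25   1.316  0.69  -0.458] F [ 0.1 -0.2 -0.8] w 0.994
[0.4643297  0.27302815 0.15669966]
```

View pics/top18.png

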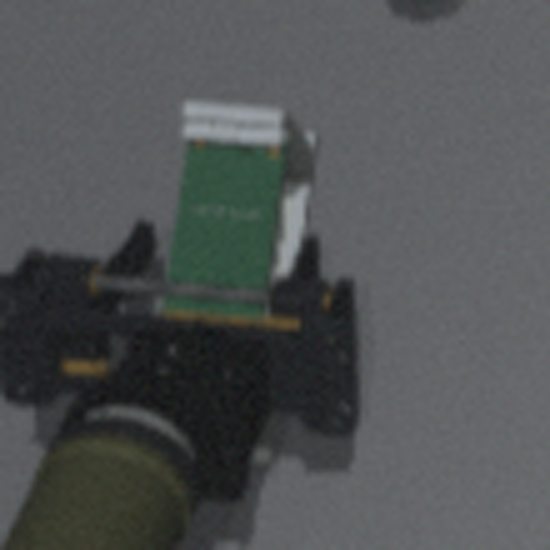

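Emit:
arm_command --motion '[[[-3.5,0,-3.6],[0,0,0],0],[[-5,0,-5],[0,0,0],0],[[-7,0,-7],[0,0,0],0],[[-10,0,-10],[0,0,0],0],[[-12,0,-12],[0,2,0],0],[[-12,0,-13],[0,3,0],0],[[-12,0,-14],[0,4,0],0],[[-10,0,-15],[0,5,0],0]]'

```text
time: 30.07
position: [0.5398, 0.2637, 0.1841]
tool_rot: [0.157, 2.589, -0.038]
ft_force: [1.6, -1.4, -0.4]
grip_width: 1.002
```

Emit:
arm_command --motion '[[[-10,0,-18],[0,5,0],0],[[-14,0,-18],[0,5,0],0],[[-14,0,-18],[0,5,0],0],[[10,0,-10],[0,5,0],0],[[20,0,0],[0,3,0],0],[[30,0,0],[0,0,0],0],[[0,0,0],[0,0,0],0],[[0,0,0],[0,0,0],0]]'

```text
time: 30.73
position: [0.4885, 0.2697, 0.2463]
tool_rot: [0.18, 2.986, -0.008]
ft_force: [0.1, 0.7, 0.9]
grip_width: 1.002
```

```bash
python3 - <<'E'
from chk import *
chk('19',('top','side')); M=T();b,d=optics.get_image('wrist'); np.savez('w19.npz',b=b,d=d,M=M); cv2.imwrite('pics/w19.png',b); info()
E
```

```text
t 30.73 tcp [0.4885 0.2697 0.2463] grasp [0.4877 0.2697 0.2512] yaw 173.1 phi -8.63 roll -0.23 q [-0.408  0.04  -0.212  1.767  0.114  1.223  0.799] F [0.1 0.7 0.9] w 1.002
top 376 X [16.  72.6] slope -0.4 z top at 60,70 3.3 3.2 Y [[-25.3, 27.5], [-26.0, 27.7]]
   lip Y [-27.3  27.7] X [73.  91.9]
side 376 X [-64.9  70.1] slope 0.28 z top at 60,70 1.9 1.9 Y [[-30.2, 26.3], [-30.0, 26.4]]
   lip Y [-30.3  27.3] X [74.4 92.7]
t 30.88 tcp [0.4903 0.2688 0.2466] grasp [0.4895 0.2689 0.2515] yaw 172.95 phi -8.69 roll -0.25 q [-0.407  0.042 -0.21   1.765  0.114  1.222  0.798] F [ 0.4  0.2 -0.3] w 0.997
```

View pics/w19.png

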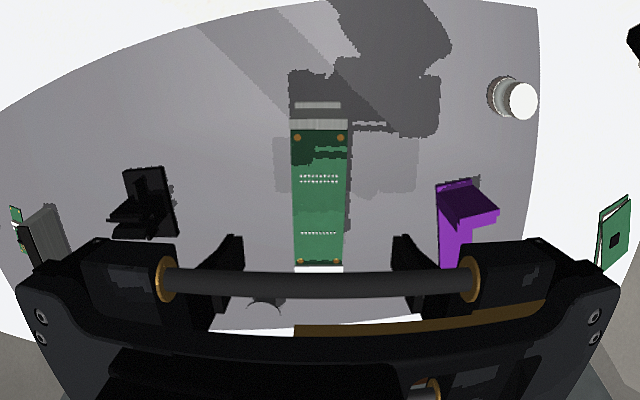

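View pics/side19.png

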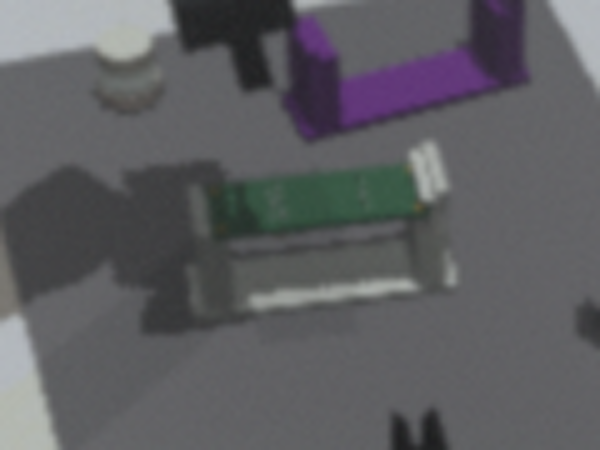

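View pics/top19.png

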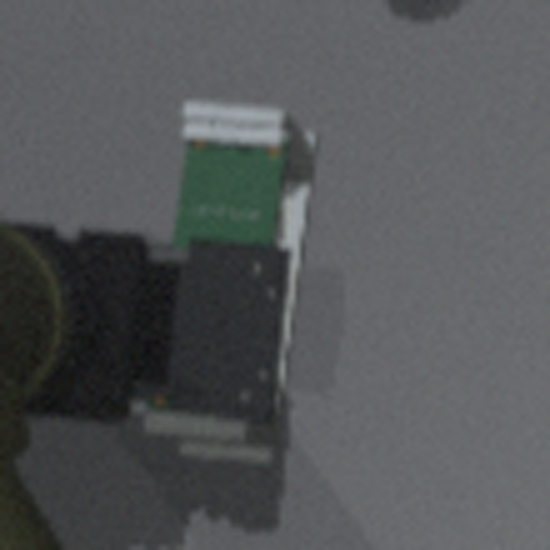

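Solder side is up. In the wrist picture the board runs from (318,125) by the stop to (320,268) by the lip. I'll check flatness, squareness and level sides in that picture.

```bash
python3 - <<'E'
from h import *
z=np.load('w19.npz'); M=z['M']; W,ok=wcloud(z['b'],z['d'],M); b=z['b'].astype(int)
a=np.radians(FY);e=np.array([np.cos(a),np.sin(a),0]);p=np.array([-e[1],e[0],0]); q=(W-F)*1000;X=q@e;Y=q@p;Z=q[...,2]
g=ok&(b[...,1]>b[...,2]+10)&(b[...,1]>b[...,0]+4)&(abs(X)<110)&(abs(Y)<45)&(abs(Z)<30)
print('board X',np.percentile(X[g],[.3,99.7]).round(1)); A=np.c_[X[g],Y[g],np.ones(g.sum())]; c=np.linalg.lstsq(A,Z[g],rcond=None)[0]; print('slopes deg',np.degrees(np.arctan(c[:2])).round(2),'z0',c[2].round(2))
L=[]
for lo in range(-80,70,10):
    k=g&(X>lo)&(X<lo+10)
    if k.sum()>50: r=np.percentile(Y[k],[1,99]); L.append((lo+5,*r,np.median(Z[k])))
L=np.array(L); print(L.round(1)); print('yaw rel',np.degrees(np.arctan(np.polyfit(L[:,0],L[:,1:3].mean(1),1)[0])))
s=ok&~g&(X<-70)&(X>-100)&(abs(Y)<45)&(Z>0)&(Z<12); print('stop Y',np.percentile(Y[s],[1,99]).round(1),'X',np.percentile(X[s],[2,98]).round(1))
s=ok&~g&(X>65)&(X<100)&(abs(Y)<45)&(Z>6)&(Z<30); print('lip Y',s.sum(),np.percentile(Y[s],[1,99]).round(1),'X',np.percentile(X[s],[2,98]).round(1))
cv2.imwrite('pics/w19c.png',cv2.resize(z['b'][85:285,260:380],None,fx=3,fy=3,interpolation=cv2.INTER_CUBIC))
E
```

```text
board X [-79.4  76.8]
slopes deg [0.18 0.04] z0 1.61
[[-75.  -24.6  30.1   1.4]
 [-65.  -24.9  29.5   1.5]
 [-55.  -25.   29.6   1.5]
 [-45.  -25.3  29.9   1.5]
 [-35.  -25.7  29.3   1.5]
 [-25.  -26.   29.5   1.6]
 [-15.  -25.3  29.8   1.6]
 [ -5.  -25.8  29.2   1.6]
 [  5.  -26.1  29.4   1.6]
 [ 15.  -26.5  29.7   1.6]
 [ 25.  -24.8  28.9   1.5]
 [ 35.  -25.1  28.3   1.6]
 [ 45.  -25.5  28.7   1.6]
 [ 55.  -25.9  28.9   1.6]
 [ 65.  -26.   28.2   1.6]]
yaw rel -0.47013615527344144
stop Y [-25.7  29.6] X [-91.8 -71.4]
lip Y 384 [-25.1  29.1] X [73.1 82.1]
```

View pics/w19c.png

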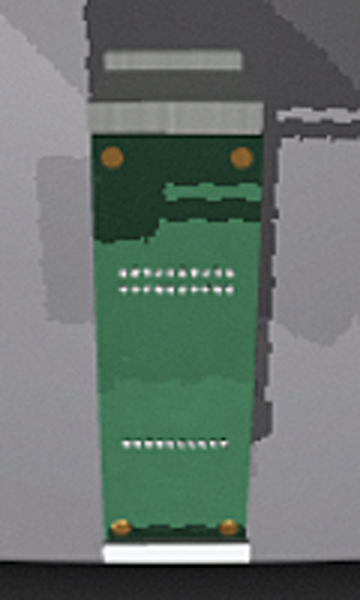

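```bash
python3 - <<'E'
from h import *
info(); print(ctrl.close_job())
E
```

```text
t 30.88 tcp [0.4903 0.2688 0.2466] grasp [0.4895 0.2689 0.2515] yaw 172.95 phi -8.69 roll -0.25 q [-0.407  0.042 -0.21   1.765  0.114  1.222  0.798] F [ 0.4  0.2 -0.3] w 0.997
the job is handed in; nothing more can be done
None
```

The board is in the aluminium frame with its components down and one end under the lip. I handed the job in at 30.9 s, with the gripper open and well clear of it.

**What I did:** My first grip could not tip the board upright over the rack because the arm ran into its joint limits. I set the board back on the rest block and regripped it at about -48°. I then stood it in the rack and took it from the far side with the tool turned half round. I hooked its end under the lip at about a 17° slope, lowered the other end in small steps until the supports carried it (about 5 N), and let go.

**Last checks, from the wrist picture after release:**
- **Flatness:** the board lies flat within about 0.2°, solder side up.
- **Position along the frame:** the stop end is about 3 mm clear of the end stop. The other end is hidden under the lip.
- **Squareness and sides:** about 0.5° out of square with the frame, with its sides level with the frame's to about 0.7 mm. That is near the limit of what I could measure, so I did not nudge it.
- **Height:** the cameras disagreed by about 2 mm, which is within their stated accuracy. The contact force and the flatness both fit a seated board.
- **Other things on the bench:** I touched none of them on purpose, and the forces I read stayed around 5 N or less. I did not measure their positions again at the end.

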